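Comb the test rods into rows on the drying plate

ROBOT

A 6-joint arm with a two-finger parallel gripper is mounted at the origin on the work surface. World frame = base frame: x ahead of the robot, y to its left, z up, the work surface at z = 0. Lengths are in m, angles in rad, forces in N, time in s.
With the tool pointing down it reaches from about 0.375 to 0.9 m from the base axis. Payload 3.1 kg.
Tool frame: the origin (TCP) lies on the centre line of the jaws, within the pads' length; the fingertips stand robot.finger_overhang ahead of it and the grasp point (between the pads) lies 2 mm behind it (robot.finger_overhang is the distance from the TCP to the fingertips, in m); z points along the fingers, y is the direction in which the jaws open and shut (so a half turn about z gives the same grasp; the last joint's range is limited). The gripper opens to 87 mm and grips with 3 to 60 N. Pads are 19 mm wide; open, the fingers measure 117 mm over their backs; the gripper's body (75 mm by 190 mm) begins 51 mm behind the grasp point.
Start: joints at [-1.421, 0.527, 1.433, -0, 1.181, -0.178], TCP at [0.202, -0.591, 0.24] pointing down, gripper open.
Joint ranges: [-3.08, 3.08], [-0.75, 2.2], [0.22, 2.44], [-1.43, 4.57], [0, 2.65], [-2.85, 2.85]. Speed limits (rad/s): [2.79, 2.79, 3.14, 3.14, 3.14, 3.14].

INTERFACE

Orientations are given as a unit quaternion [x, y, z, w].
In Python, from rig import robot gives the robot as it stands. The module is installed in compiled form; this text tells all that it offers.
- The arm moves only by the tool step_arm, never from a script. Its arguments are lists of equal length, an entry for each row: "slide": the shift along the tool's x, y, z in mm, a list of three; "twist": the turn about the tool's z in degrees. A call has 1 to 20 rows; each row shifts and turns the commanded pose from where the row before left it, along the tool's axes as they then stand; what a row does not reach is not made up. A row lasts 1/12 s, in which the tool goes at most 41.7 mm and 7.16 degrees, less where a joint would pass 70% of its speed; a pose out of reach is approached as far as the arm can. A call is refused whole if a number of a shift passes 41.7 or a number of a turn 7.16, either way. A call with a gripper value outside its range is refused whole. "jaw" is the finger opening in mm, from 0 to 87, set as the call begins (left out, the last holds). The fingers move at their own pace and stop on an object; "force" is the grip in N (left out, the last holds). Time passes only in rows, so rows that do not move let the fingers close. It gives the time, the measured TCP pose, the force and the opening at its end, in the units of the state.
- robot.get_obs(): the state, without advancing time (a new reading comes with each control period).
- robot.camera(name): name is "scene" or "top"; returns a dict with "color" (384x512x3 uint8, blue, green, red), "depth" (384x512 float32, m along the optical axis (not along the pixel's ray), 0 where there is no reading), "camera_matrix" (3x3 intrinsics, pixels), "k1" (the pictures are not rectified: a ray, as slopes to the right and down, at radius r is drawn at 1 + k1 r^2 times it, then the intrinsics apply), "origin" and "orientation" of the camera in the world. Camera axes: x right, y down, z forward; pixel columns grow to the right and rows downward; lengths in m; the calibration is good to about 2 mm. A picture is of the moment at which its call begins.
- robot.hand_in(): hands the job in, once; it reports no verdict.
The state is a dict: "time": time; "q": joint angles; "joint_velocities": joint speeds; "joint_torque": joint torques, N m; "position": TCP position; "tool_rot": TCP orientation; "ft_force": force on the tool from outside, world axes, zero at the start; "moment": the same for the moment, N m; "grip_width": finger opening in m.
Only numpy, scipy, OpenCV 4.12 (cv2) and the standard library are available. Lean on these libraries where they do the work, as an engineer would, in place of code of your own. Each camera call takes 0.05 s, during which the arm holds its last target.

TASK

First switch the blower off at its toggle. Then take the rake and comb the scattered steel rods into two tidy rows, those on the left half of the plate packed side by side against the left rim and those on the right half against the right rim, all lying flat and parallel to that rim, without touching a rod with the fingers. Stand the rake upright on the middle of its mat again and only then switch the blower on, leaving the samples and the card holder around the plate where they are.

Things in the scene. Friction and masses are not known exactly. Their poses are not given: they have to be found in the camera images.
- plate: flat aluminium drying plate, fixed, 226 (x) x 426 (y) x 20 mm, steel rims all round. Origin: centre of its underside, on the bench; z up, y along its long dimension to the left. Floor 8 mm above the origin; rims 8 mm thick, 12 mm above the floor. Inside it is 210 (x) x 410 (y) mm: the side rims run along x, their inner faces at y = +205 mm (left) and -205 mm (right).
- mat: thin black rubber mat, fixed on the bench, 250 (x) x 120 (y) x 4 mm, where the rake stands; origin at the centre of its underside, x along its length. It lies left or right of the plate.
- rake: comb rake, 300 g, stands on its tines; origin: centre of its foot, level with the tine tips; z up the handle. Head 160 (x) x 36 (y) mm at z = 34 to 48 mm. Tines 8 mm thick: five at y = +12 mm (x = 0, +-35, +-70), four at y = -12 mm (x = +-18, +-52); working faces 16 mm either side of centre. Handle: upright wood bar on the axis, 30 (x) x 24 (y) mm, up to z = 135; grip at z = 95, across y.
- switch_box: grey switch box of the blower, fixed, 90 (x) x 70 (y) x 46 mm; origin at the centre of its underside; the toggle bat stands on its top and swings along the box's x axis. It lies on the side of the plate where the mat is not.
- toggle (a joint): toggle bat angle, rad: 0 = OFF, leaning 0.45 to the box's -x (towards the robot); 0.9 = ON, leaning 0.45 to +x (away). Weighted at the tip, it snaps from its upright centre (0.45) to either end by itself; about 1 N at 30 mm above the pivot moves it. Pivot on the box's axis, 48 mm above its underside; bat 10 mm thick, its 16 mm ball centred 58 mm from the pivot.
- toggle_tip (a point): centre of the ball at the tip of the toggle bat
- rod_l1: square steel test rod, 150 x 14 x 14 mm, 230 g, dark plain steel, one of up to three on the left half of the drying plate (left = positive y of the plate). Origin at the centre of its underside, x along its length. Slides easily on the plate (friction about 0.25). May be absent (None).
- rod_l2: square steel test rod, 150 x 14 x 14 mm, 230 g, dark plain steel, one of up to three on the left half of the drying plate (left = positive y of the plate). Origin at the centre of its underside, x along its length. Slides easily on the plate (friction about 0.25). May be absent (None).
- rod_l3: square steel test rod, 150 x 14 x 14 mm, 230 g, dark plain steel, one of up to three on the left half of the drying plate (left = positive y of the plate). Origin at the centre of its underside, x along its length. Slides easily on the plate (friction about 0.25). May be absent (None).
- rod_r1: square steel test rod, 150 x 14 x 14 mm, 230 g, dark plain steel, one of up to three on the right half of the drying plate (right = negative y of the plate). Origin at the centre of its underside, x along its length. Slides easily on the plate (friction about 0.25). May be absent (None).
- rod_r2: square steel test rod, 150 x 14 x 14 mm, 230 g, dark plain steel, one of up to three on the right half of the drying plate (right = negative y of the plate). Origin at the centre of its underside, x along its length. Slides easily on the plate (friction about 0.25). May be absent (None).
- rod_r3: square steel test rod, 150 x 14 x 14 mm, 230 g, dark plain steel, one of up to three on the right half of the drying plate (right = negative y of the plate). Origin at the centre of its underside, x along its length. Slides easily on the plate (friction about 0.25). May be absent (None).
- sample_a: dark pressed sample cylinder, 68 mm across, 55 mm high; a loose bystander on the bench near the plate; origin at its underside. Leave it alone.
- sample_b: brown-grey sample cylinder, 76 mm across, 45 mm high; a loose bystander on the bench near the plate; origin at its underside. Leave it alone.
- sample_c: bright grey sample cylinder, 90 mm across, 70 mm high; a loose bystander on the bench near the plate; origin at its underside. Leave it alone.
- sample_d: dark sample cylinder, 72 mm across, 60 mm high; a loose bystander on the bench near the plate; origin at its underside. Leave it alone.
- card: blank tent-shaped clear card holder, about 65 x 100 x 60 mm; a loose bystander on the bench near the plate; origin at its underside. Leave it alone.
Mind the look-alikes: they are no part of the job. Of the things that look like the rake, the larger one is meant.

How it is judged:
On the way, in this order (a step that is already met when the one before it is completed fails the run):
1. the blower is switched off (value of joint toggle below 0.15 rad), for 0.2 s.
2. every rod lies in its row, parallel to the rim (y of each of rod_l1, rod_l2, rod_l3 in the frame of plate above 0.15 m and angle between the x axis of each of rod_l1, rod_l2, rod_l3, rod_r1, rod_r2, rod_r3 and the x axis of plate, either way round below 0.12 rad and z of each of rod_l1, rod_l2, rod_l3, rod_r1, rod_r2, rod_r3 in the frame of plate below 0.014 m and linear speed of each of rod_l1, rod_l2, rod_l3, rod_r1, rod_r2, rod_r3 below 0.03 m/s and y of each of rod_r1, rod_r2, rod_r3 in the frame of plate below -0.15 m), for 0.2 s.
3. the rake stands on its mat, let go (angle between rake's own z axis and vertical below 0.1 rad and x of rake in the frame of mat between -0.045 and 0.045 m and y of rake in the frame of mat between -0.045 and 0.045 m and z of rake in the frame of mat between 0.0015 and 0.009 m and contact force between the fingers and rake below 0.3 N and linear speed of rake below 0.03 m/s), for 0.2 s.
4. the blower is switched on (value of joint toggle above 0.75 rad), for 0.2 s.
At the end, for the whole second after the job is handed in: Rods flat, at rest, parallel to the side rims within 7 degrees, centres within 55 mm of their own rim (left rods left, right rods right); rake upright on its mat, released, within 45 mm of the mat centre along and across; toggle snapped over to ON (all of step 2 and all of step 3 and value of joint toggle above 0.75 rad); the robot touches nothing.
It fails at once if the fingers touch a test rod (rods are moved with the rake only) (contact force between the fingers and rod_l1 above 0.8 N or contact force between the fingers and rod_l2 above 0.8 N or contact force between the fingers and rod_l3 above 0.8 N or contact force between the fingers and rod_r1 above 0.8 N or contact force between the fingers and rod_r2 above 0.8 N or contact force between the fingers and rod_r3 above 0.8 N).
It fails at once if a bystander (sample or card holder) is moved more than 30 mm (distance of any of sample_a, sample_b, sample_c, sample_d, card from where it was at the start of the episode above 0.03 m).
Of rod_l1, rod_l2, rod_l3, rod_r1, rod_r2, rod_r3 only 4 to 6 are there at a start; the rules pass over those that are not, and their reading is None.
At some moment in a run one of rod_l1, rod_l2, rod_l3, rod_r1, rod_r2, rod_r3 may be knocked a few centimetres aside while the robot is not near it.
Once in a run the grip may slacken for a moment while it holds something.
It also fails if it takes over 210 s, if anything falls off the work surface, if the arm or the gripper's body presses on something with over 40 N, if the wrist force passes 120 N, or if a joint passes its speed limit or range.

## Working session

There is one attempt and no reset: what is moved stays moved. The work goes in short steps, Python scripts to look and compute and a tool call to move; the robot and the scene stay as the last step left them, time stands still between calls to the robot, and variables do not carry over. Pictures are saved under pics/ and viewed, and the job is handed in when it is done.

Besides the shell and the picture viewer there is one more tool, called after "Emit:" as name(argument=value, ...), one argument or row to a line, values as JSON. step_arm: Moves the arm, as the interface text tells. Its arguments: {"type":"object","properties":{"slide":{"type":"array","items":{"type":"array","items":{"type":"number"}}},"twist":{"type":"array","items":{"type":"number"}},"jaw":{"type":"number"},"force":{"type":"number"}},"required":["slide","twist"]}

```bash
mkdir -p pics; ls; cat > h.py <<'E'
import numpy as np, cv2, pickle
from scipy.spatial.transform import Rotation as R
from rig import robot
def shot(name,tag):
    c=robot.camera(name); cv2.imwrite(f'pics/{tag}.png',c['color']); pickle.dump(c,open(f'pics/{tag}.pkl','wb')); return c
def load(tag): return pickle.load(open(f'pics/{tag}.pkl','rb'))
def rays(c,px):
    px=np.atleast_2d(np.float64(px)); K=c['camera_matrix']; d=np.stack([(px[:,0]-K[0,2])/K[0,0],(px[:,1]-K[1,2])/K[1,1]],1)
    u=d.copy()
    for _ in range(20): u=d/(1+c['k1']*(u**2).sum(1,keepdims=True))
    r=np.c_[u,np.ones(len(u))]
    return R.from_quat(c['orientation']).apply(r)
def onplane(c,px,z):
    r=rays(c,px); o=np.array(c['origin']); t=(z-o[2])/r[:,2]; return o+r*t[:,None]
def depthpt(c,px):
    r=rays(c,px); return np.array(c['origin'])+r*np.array([c['depth'][int(p[1]),int(p[0])] for p in np.atleast_2d(px)])[:,None]
def proj(c,P):
    P=np.atleast_2d(P); p=R.from_quat(c['orientation']).inv().apply(P-np.array(c['origin'])); u=p[:,:2]/p[:,2:]
    u=u*(1+c['k1']*(u**2).sum(1,keepdims=True)); K=c['camera_matrix']; return np.c_[u[:,0]*K[0,0]+K[0,2],u[:,1]*K[1,1]+K[1,2]]
def up(tag,crop=None,s=1.5):
    im=cv2.imread(f'pics/{tag}.png')
    if crop: x0,y0,x1,y1=crop; im=im[y0:y1,x0:x1]
    cv2.imwrite(f'pics/{tag}_v.png',cv2.resize(im,None,fx=s,fy=s,interpolation=cv2.INTER_CUBIC))
E
python3 - <<'E'
from h import *
for n in ['scene','top']:
    c=shot(n,n+'0'); up(n+'0'); print(n,np.round(c['origin'],3),np.round(c['orientation'],3),c['k1'],c['camera_matrix'][0,0])
o=robot.get_obs(); print(o); print(robot.finger_overhang)
E
```

```text
pics
scene [ 1.24  -0.583  0.968] [ 0.844  0.396 -0.155 -0.326] 0.030737537008314136 434.13305353769744
top [ 0.448 -0.067  1.555] [ 0.707 -0.705  0.039 -0.033] -0.09911272646118965 456.5957695493854
{'time': 0.1, 'q': array([-1.42046999e+00,  5.28320314e-01,  1.43375505e+00,  1.55960686e-05,
        1.18139657e+00, -1.78489792e-01]), 'joint_velocities': array([-0.00016754, -0.00334645, -0.00323962,  0.00099515,  0.00314433,
       -0.00073976]), 'joint_torque': array([-4.52371614e-04, -4.40984452e+01, -1.77151144e+01,  6.34051720e-02,
        5.33385691e-02, -3.58176840e-05]), 'position': array([ 0.2017714 , -0.59088702,  0.23870803]), 'tool_rot': array([ 9.86515459e-01,  1.63665407e-01,  2.04421253e-05, -9.39449370e-04]), 'ft_force': array([-0.33714752,  0.38826269, -0.70058983]), 'moment': array([ 0.03357594, -0.00422667, -0.02863956]), 'grip_width': 0.08712385534906468}
0.017
```

View pics/scene0_v.png

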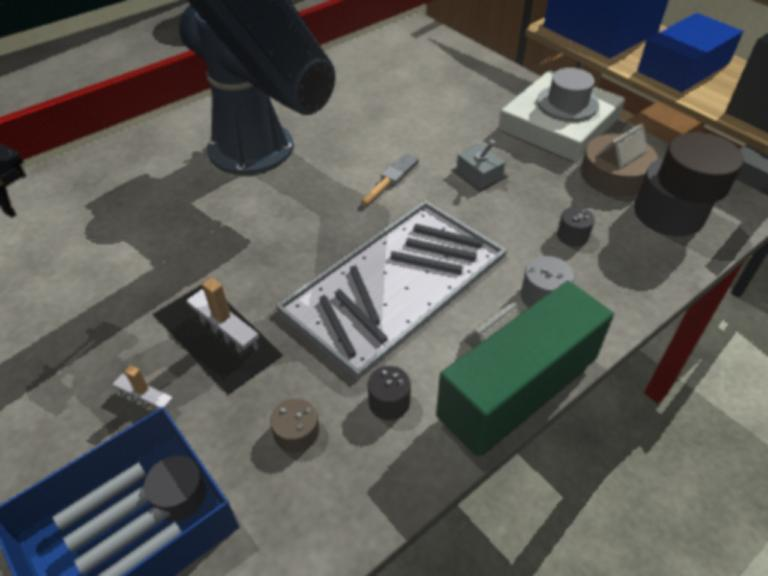

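View pics/top0_v.png

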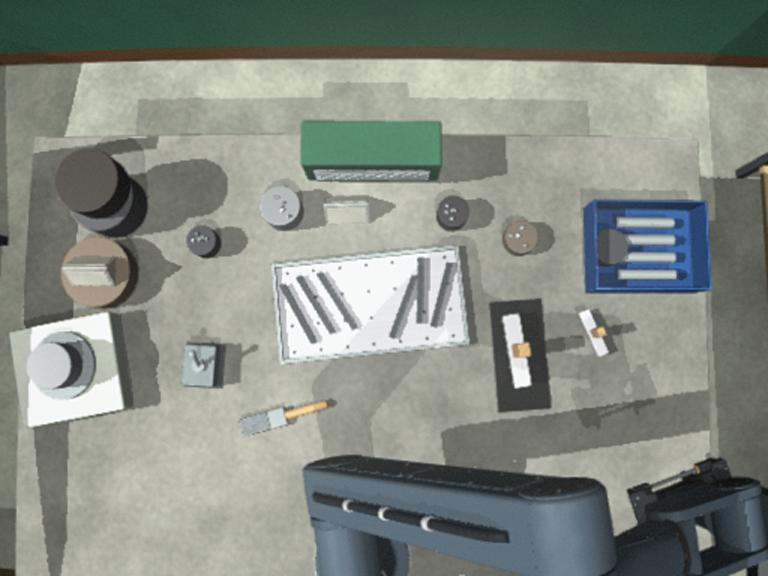

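The top view (1.5x) shows three rods left at about (285–355, 310) and three right at (395–450, 295). The mat and large rake are at (520,350), with a smaller look-alike rake at (597,332). The switch box is at (203,365). I'll measure these next.

```bash
python3 - <<'E'
from h import *
c=load('top0'); s=load('scene0')
im=c['color']
def w(p,z): return np.round(onplane(c,np.array(p)/1.5,z)*1000,0)
# crops
up('top0',(170,150,330,260),4.8)
import shutil; shutil.copy('pics/top0_v.png','pics/crop_plate.png')
up('top0',(315,185,425,285),5.5); shutil.copy('pics/top0_v.png','pics/crop_rakes.png')
up('top0',(105,215,165,270),9); shutil.copy('pics/top0_v.png','pics/crop_box.png')
up('scene0',(60,170,200,290),5); shutil.copy('pics/scene0_v.png','pics/crop_rakes_s.png')
up('scene0',(290,80,350,135),9); shutil.copy('pics/scene0_v.png','pics/crop_box_s.png')
E
```

```text
(no output)
```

View pics/crop_plate.png

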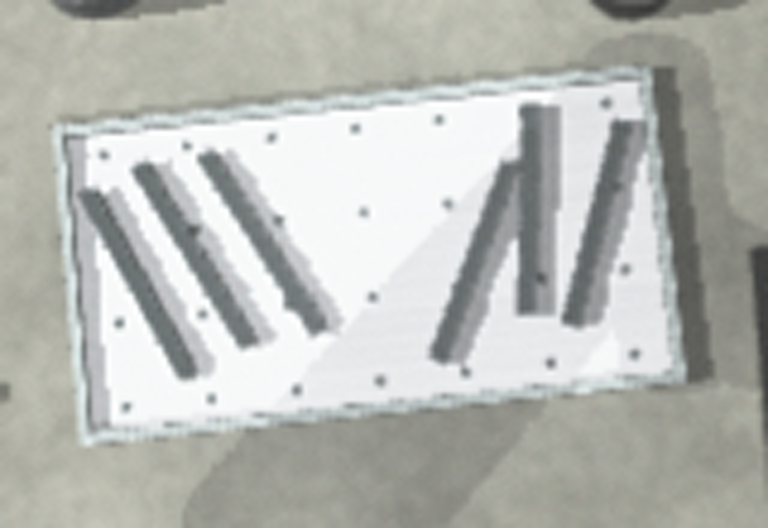

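View pics/crop_rakes.png

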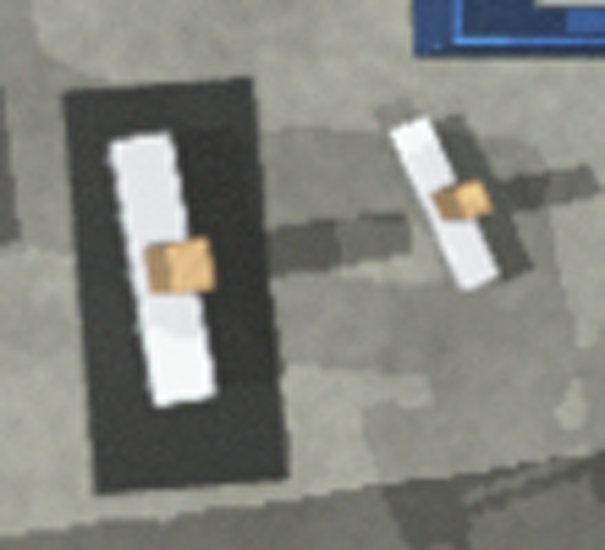

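View pics/crop_box.png

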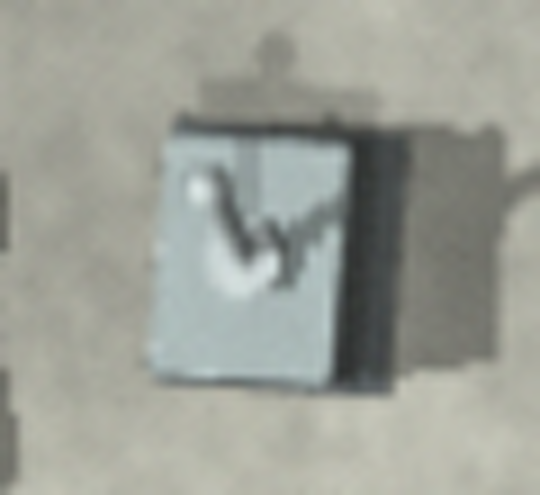

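View pics/crop_rakes_s.png

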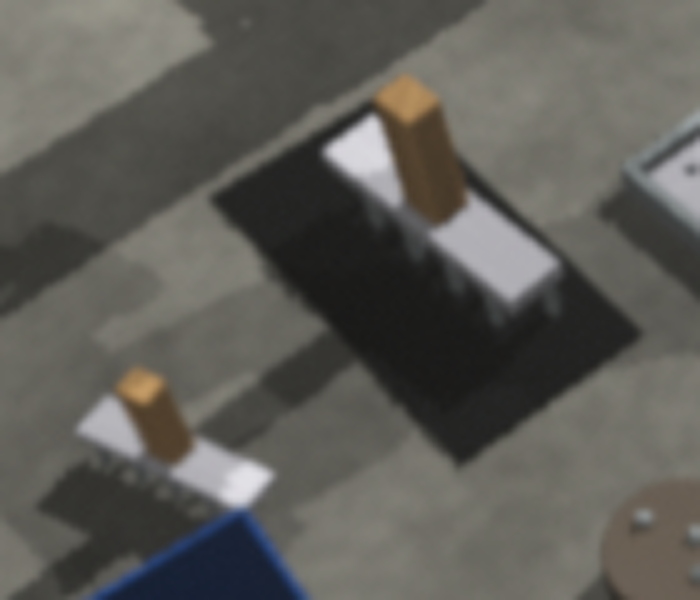

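View pics/crop_box_s.png

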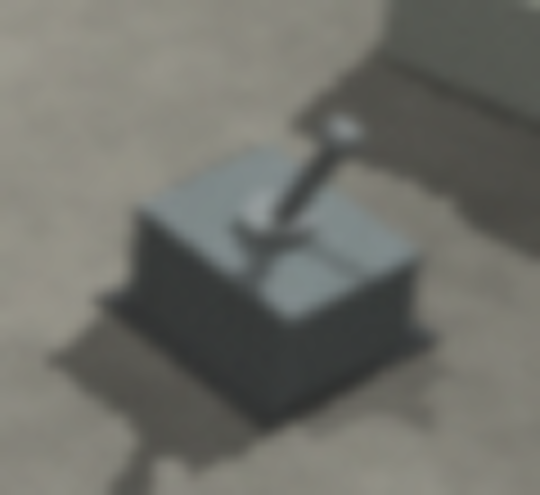

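The two rake candidates in the top crop are the large one on the black mat, at crop (165,270), and the small one on the bare bench, at (445,205). The description asks for the larger rake, and the one on the mat is larger: its head is about 270 px long against 170 px. The toggle leans to +x, which is ON. Next come the metric values.

```bash
cat > meas.py <<'E'
from h import *
def rect(pts):
    r=cv2.minAreaRect(np.float32(pts*1000)); (cx,cy),(w,h),a=r
    if w<h: w,h=h,w; a+=90
    a=(a+90)%180-90
    return np.round([cx,cy],1),np.round([w,h],1),round(a,2)
def maskpts(c,m,z,x0,y0,x1,y1,area=60):
    mm=np.zeros_like(m); mm[y0:y1,x0:x1]=m[y0:y1,x0:x1]
    cs,_=cv2.findContours(mm,cv2.RETR_EXTERNAL,cv2.CHAIN_APPROX_NONE)
    return [(onplane(c,k[:,0,:].astype(float),z)[:,:2],cv2.contourArea(k)) for k in cs if cv2.contourArea(k)>area]
E
python3 - <<'E'
from meas import *
c=load('top0'); im=c['color']; hsv=cv2.cvtColor(im,cv2.COLOR_BGR2HSV)
# by-hand corners in crops
pl=np.array([[58,125],[650,68],[685,380],[82,442]])/4.8+[170,150]
P=onplane(c,pl,0.02)[:,:2]; print('plate',rect(P),np.round(P*1000))
mt=np.array([[64,93],[252,78],[288,476],[98,494]])/5.5+[315,185]
print('mat',rect(onplane(c,mt,0.004)[:,:2]))
bx=np.array([[168,133],[353,143],[333,388],[150,378]])/9+[105,215]
print('box',rect(onplane(c,bx,0.046)[:,:2]))
hd=np.array([[108,143],[172,132],[216,397],[152,406]])/5.5+[315,185]
print('head',rect(onplane(c,hd,0.052)[:,:2]))
ht=np.array([[178,240],[210,238],[214,288],[183,293]])/5.5+[315,185]
print('handle top',rect(onplane(c,ht,0.139)[:,:2]))
tip=np.array([[203,188]])/9+[105,215]; print('tip', onplane(c,tip,0.048+.058*np.cos(.45)))
# tri tip
s=load('scene0'); t2=np.array([[343,133]])/9+[290,80]
A,B=np.array(c['origin']),np.array(s['origin']); a=rays(c,tip)[0];b=rays(s,t2)[0]
M=np.c_[a,-b]; k=np.linalg.lstsq(M,B-A,rcond=None)[0]; print(A+a*k[0],B+b*k[1])
# mat depth check
for p in [(370,265),(260,240),(345,250),(352,233)]: print(p,np.round(depthpt(c,p)*1000))
E
```

```text
plate (array([569.9, -15.6]), array([423.7, 224.2]), -83.98) [[ 659.  205.]
 [ 702. -215.]
 [ 481. -238.]
 [ 436.  183.]]
mat (array([ 455.8, -356.6]), array([248.2, 118.4]), 4.4)
box (array([428.9, 359.3]), array([90.2, 69.3]), -2.71)
head (array([ 464.8, -339.2]), array([160.5,  39.4]), 8.82)
handle top (array([ 466.1, -343.2]), array([30. , 18.3]), 4.76)
tip [[0.45504309 0.36216048 0.10022593]]
[0.45504353 0.36218849 0.100131  ] [0.45606074 0.36335041 0.10047837]
(370, 265) [[ 360. -435.    2.]]
(260, 240) [[444. -61.   2.]]
(345, 250) [[ 412. -341.   49.]]
(352, 233) [[ 467. -347.  139.]]
```

```bash
cat >> h.py <<'E'
def state():
    o=robot.get_obs(); p=np.array(o['position']); r=R.from_quat(o['tool_rot']); x=r.as_matrix()[:,0]; return p*1000,np.degrees(np.arctan2(x[1],x[0])),o
def plan(*wps,yaw=None):
    p,y,o=state(); print('t',o['time'],'pos',np.round(p,1),'yaw',round(y,2),'q',np.round(o['q'],2),'F',np.round(o['ft_force'],1),'grip',round(o['grip_width']*1000,1))
    y=y if yaw is None else yaw; a=np.radians(y)
    for w in wps:
        d=np.array(w)-p; v=np.array([d[0]*np.cos(a)+d[1]*np.sin(a),d[0]*np.sin(a)-d[1]*np.cos(a),-d[2]]); print(w,'-> tool',np.round(v,1),'rows',np.round(np.abs(v).max()/41.7,1)); p=np.array(w,float)
E
python3 -c "
from h import *
plan([500,-300,240],[560,0,240],[505,362,240],[505,362,97],[442,362,97],yaw=-2.7)"
```

```text
t 0.1 pos [ 201.8 -590.9  238.7] yaw 18.84 q [-1.42  0.53  1.43  0.    1.18 -0.18] F [-0.3  0.4 -0.7] grip 87.1
[500, -300, 240] -> tool [ 284.2 -304.6   -1.3] rows 7.3
[560, 0, 240] -> tool [  45.8 -302.5   -0. ] rows 7.3
[505, 362, 240] -> tool [ -72. -359.   -0.] rows 8.6
[505, 362, 97] -> tool [  0.  -0. 143.] rows 3.4
[442, 362, 97] -> tool [-62.9   3.   -0. ] rows 1.5
```

Emit:
step_arm(
  slide=[
    [0,0,0],
    [0,0,0],
    [0,0,0],
    [0,0,0],
  ],
  twist=[7.1,7.1,7.1,0],
  jaw=0,
)

```text
time: 0.43
position: [0.2017, -0.5912, 0.239]
tool_rot: [1.0, -0.023, -0.0, -0.001]
ft_force: [0.3, -0.4, -0.0]
grip_width: 0.0682
```

Emit:
step_arm(
  slide=[
    [23.7,-25.4,0],
    [23.7,-25.4,0],
    [23.7,-25.4,0],
    [23.7,-25.4,0],
    [23.7,-25.4,0],
    [23.7,-25.4,0],
    [23.7,-25.4,0],
    [23.7,-25.4,0],
    [23.7,-25.4,0],
    [23.7,-25.4,0],
    [23.7,-25.4,0],
    [23.7,-25.4,0],
    [0,0,0],
  ],
  twist=[0,0,0,0,0,0,0,0,0,0,0,0,0],
)

```text
time: 1.52
position: [0.5026, -0.2944, 0.2394]
tool_rot: [1.0, -0.017, 0.001, -0.001]
ft_force: [0.6, -0.9, 0.4]
grip_width: 0.0003
```

Emit:
step_arm(
  slide=[
    [5,-33.6,0],
    [5,-33.6,0],
    [5,-33.6,0],
    [5,-33.6,0],
    [5,-33.6,0],
    [5,-33.6,0],
    [5,-33.6,0],
    [5,-33.6,0],
    [5,-33.6,0],
    [-6,-29.9,0],
    [-6,-29.9,0],
    [-6,-29.9,0],
    [-6,-29.9,0],
    [-6,-29.9,0],
    [-6,-29.9,0],
    [-6,-29.9,0],
    [-6,-29.9,0],
    [-6,-29.9,0],
    [0,0,0],
  ],
  twist=[0,0,0,0,0,0,0,0,0,0,0,0,0,0,0,0,0,0,0],
)

```text
time: 3.1
position: [0.5134, 0.2764, 0.2394]
tool_rot: [1.0, -0.018, -0.0, -0.001]
ft_force: [-0.4, -0.1, -0.1]
grip_width: 0.0004
```

```bash
python3 -c "
from h import *
plan([507,362,240],[507,362,97],[440,362,97])"
```

```text
t 3.1 pos [513.4 276.4 239.4] yaw -2.04 q [0.3  0.47 1.54 0.   1.13 1.91] F [-0.4 -0.1 -0.1] grip 0.4
[507, 362, 240] -> tool [ -9.5 -85.3  -0.6] rows 2.0
[507, 362, 97] -> tool [  0.  -0. 143.] rows 3.4
[440, 362, 97] -> tool [-67.    2.4  -0. ] rows 1.6
```

Emit:
step_arm(
  slide=[
    [-3,-28.5,0],
    [-3,-28.5,0],
    [-3,-28.5,0],
    [0,0,28],
    [0,0,28],
    [0,0,28],
    [0,0,28],
    [0,0,28],
    [0,0,3],
    [0,0,0],
  ],
  twist=[0,0,0,0,0,0,0,0,0,0],
)

```text
time: 3.93
position: [0.5082, 0.3565, 0.0946]
tool_rot: [1.0, -0.021, -0.002, 0.001]
ft_force: [-0.1, -0.2, 0.6]
grip_width: 0.0006
```

Emit:
step_arm(
  slide=[
    [-6,0,0],
    [-6,0,0],
    [-6,0,0],
    [-6,0,0],
    [-6,0,0],
    [-6,0,0],
    [-6,0,0],
    [-6,0,0],
    [-6,0,0],
    [-6,0,0],
    [-6,0,0],
    [0,0,0],
  ],
  twist=[0,0,0,0,0,0,0,0,0,0,0,0],
)

```text
time: 4.93
position: [0.4413, 0.3606, 0.0963]
tool_rot: [1.0, -0.021, -0.001, 0.001]
ft_force: [-1.0, -0.6, 0.7]
grip_width: 0.0005
```

```bash
python3 -c "
from h import *
plan([480,362,97])
shot('scene','s1'); up('s1',(250,60,400,160),5); shot('top','t1')"
```

```text
t 4.9333 pos [441.3 360.6  96.3] yaw -2.42 q [0.49 0.66 1.69 0.   0.8  2.1 ] F [-1.  -0.6  0.7] grip 0.5
[480, 362, 97] -> tool [38.6 -3.  -0.7] rows 0.9
```

View pics/s1_v.png

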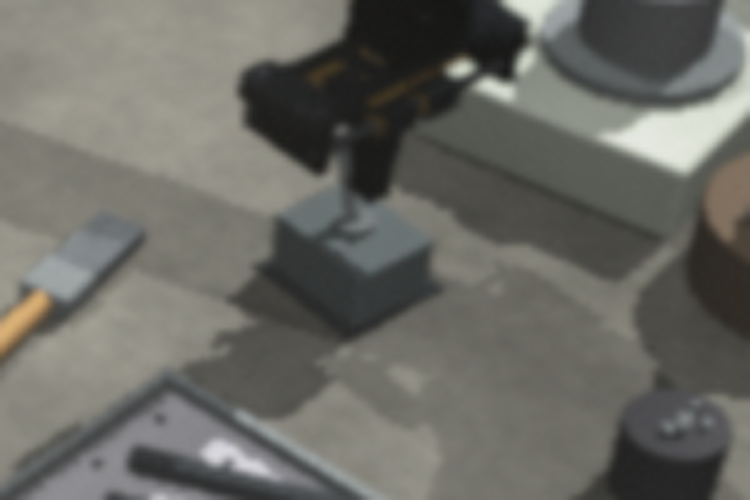

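```bash
python3 - <<'E'
from h import *
c=load('s1'); b=np.array([.429,.3595,.048])
for a in (0.45,0.2,0,-.2,-.45):
    t=b+.058*np.array([np.sin(a)*.999,-np.sin(a)*.047,np.cos(a)]); print(a,(proj(c,t)-[250,60])*5, (proj(c,b)-[250,60])*5)
c=load('t1');up('t1',(105,215,185,270),8)
E
```

```text
0.45 [[383.19665191 175.84082718]] [[349.6771824  221.35199301]]
0.2 [[369.94887751 160.37658582]] [[349.6771824  221.35199301]]
0 [[358.44166375 150.85542075]] [[349.6771824  221.35199301]]
-0.2 [[346.67410706 144.29448605]] [[349.6771824  221.35199301]]
-0.45 [[332.36857783 140.60583164]] [[349.6771824  221.35199301]]
```

View pics/t1_v.png

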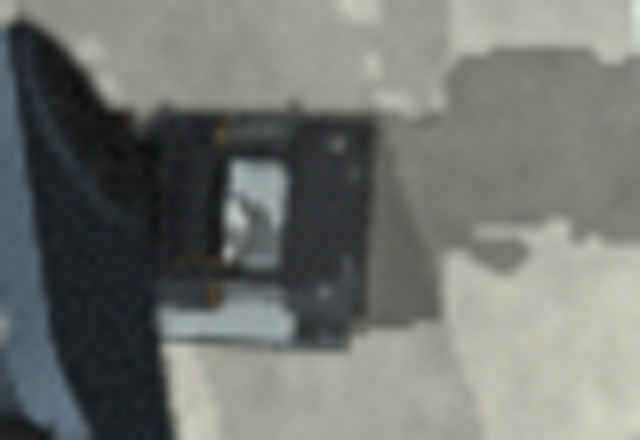

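Emit:
step_arm(
  slide=[
    [-5,0,0],
    [-4,0,0],
    [0,0,0],
    [10,0,0],
    [20,0,0],
    [20,0,0],
    [0,0,-30],
    [0,0,-30],
    [0,0,-30],
    [0,0,-30],
    [0,20,-20],
    [0,35,0],
    [0,35,0],
    [0,35,0],
    [0,35,0],
    [0,35,0],
    [0,0,0],
  ],
  twist=[0,0,0,0,0,0,0,0,0,0,0,0,0,0,0,0,0],
)

```text
time: 6.45
position: [0.4765, 0.159, 0.2368]
tool_rot: [1.0, -0.024, -0.0, 0.001]
ft_force: [-0.2, 0.4, -0.0]
grip_width: 0.0002
```

```bash
python3 - <<'E'
from h import *
plan([0,0,0])
shot('scene','s2'); up('s2',(250,60,400,160),5); 
E
```

```text
t 6.45 pos [476.5 159.  236.8] yaw -2.76 q [ 0.1   0.37  1.74 -0.    1.04  1.72] F [-0.2  0.4 -0. ] grip 0.2
[0, 0, 0] -> tool [-468.3  181.8  236.8] rows 11.2
```

View pics/s2_v.png

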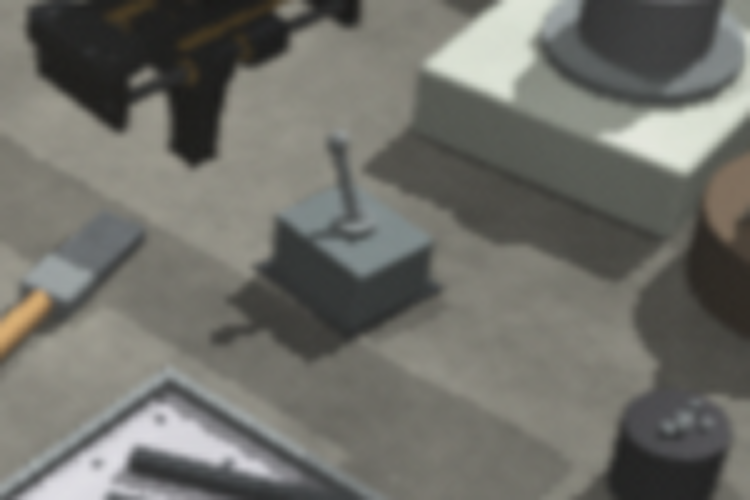

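Emit:
step_arm(
  slide=[
    [0,0,0],
    [0,0,0],
    [0,0,0],
  ],
  twist=[-5.8,-5.8,0],
  jaw=80,
  force=45,
)

```text
time: 6.75
position: [0.4768, 0.1648, 0.2368]
tool_rot: [0.997, 0.081, 0.001, -0.0]
ft_force: [-0.1, 0.5, -0.4]
grip_width: 0.0129
```

```bash
python3 - <<'E'
from h import *
plan([470,-100,237],[466,-342,200],[466,-342,97])
E
```

```text
t 6.75 pos [476.8 164.8 236.8] yaw 9.24 q [0.11 0.37 1.73 0.   1.04 1.52] F [-0.1  0.5 -0.4] grip 12.9
[470, -100, 237] -> tool [-4.930e+01  2.603e+02 -2.000e-01] rows 6.2
[466, -342, 200] -> tool [-42.8 238.2  37. ] rows 5.7
[466, -342, 97] -> tool [  0.   0. 103.] rows 2.5
```

Emit:
step_arm(
  slide=[
    [-5.8,31.2,2],
    [-5.8,31.2,2],
    [-5.8,31.2,2],
    [-5.8,31.2,2],
    [-5.8,31.2,2],
    [-5.8,31.2,2],
    [-5.8,31.2,2],
    [-5.8,31.2,2],
    [-5.8,31.2,2],
    [-5.8,31.2,2],
    [-5.8,31.2,2],
    [-5.8,31.2,2],
    [-5.8,31.2,2],
    [-5.8,31.2,2],
    [-5.8,31.2,2],
    [-5.8,31.2,2],
    [0,0,0],
    [0,0,0],
  ],
  twist=[0,0,0,0,0,0,0,0,0,0,0,0,0,0,0,0,0,0],
)

```text
time: 8.25
position: [0.4643, -0.3449, 0.2042]
tool_rot: [0.997, 0.078, 0.0, 0.0]
ft_force: [0.4, 0.2, 0.2]
grip_width: 0.0801
```

```bash
python3 - <<'E'
from h import *
plan([466,-342,200],[466,-342,97])
c=shot('top','t3'); up('t3',(315,165,435,285),5)
E
```

```text
t 8.25 pos [ 464.3 -344.9  204.2] yaw 8.91 q [-0.83  0.51  1.59  0.    1.04  0.58] F [0.4 0.2 0.2] grip 80.1
[466, -342, 200] -> tool [ 2.1 -2.6  4.2] rows 0.1
[466, -342, 97] -> tool [  0.   0. 103.] rows 2.5
```

View pics/t3_v.png

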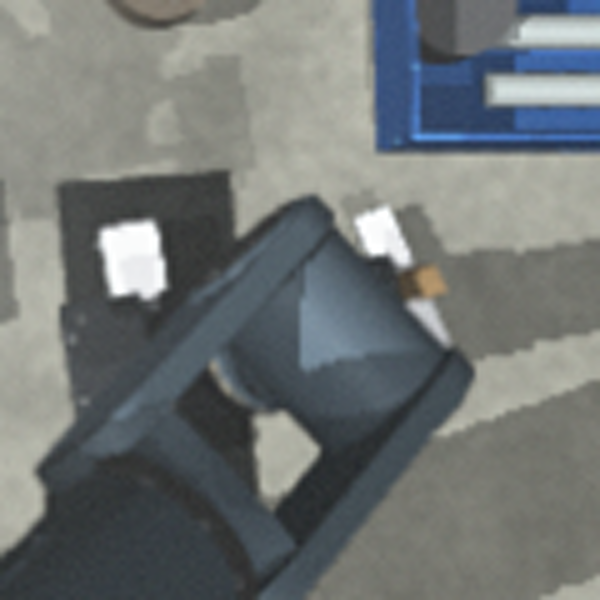

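Emit:
step_arm(
  slide=[
    [2,-3,20],
    [0,0,24],
    [0,0,24],
    [0,0,24],
    [0,0,15],
    [0,0,0],
    [0,0,0],
  ],
  twist=[0,0,0,0,0,0,0],
)

```text
time: 8.88
position: [0.4652, -0.3382, 0.0971]
tool_rot: [0.997, 0.08, -0.001, -0.001]
ft_force: [0.4, -0.0, -0.7]
grip_width: 0.0796
```

Emit:
step_arm(
  slide=[
    [0,0,0],
    [0,0,0],
    [0,0,0],
    [0,0,0],
    [0,0,0],
    [0,0,0],
    [0,0,0],
    [0,0,0],
  ],
  twist=[0,0,0,0,0,0,0,0],
  jaw=10,
  force=50,
)

```text
time: 9.55
position: [0.4651, -0.3402, 0.0976]
tool_rot: [0.997, 0.08, 0.0, 0.0]
ft_force: [0.3, 0.9, 0.2]
grip_width: 0.0342
```

```bash
python3 - <<'E'
from h import *
plan([466,-342,200])
c=shot('scene','s4'); up('s4',(50,110,250,260),4)
E
```

```text
t 9.55 pos [ 465.1 -340.2   97.6] yaw 9.13 q [-0.83  0.66  1.67  0.    0.81  0.59] F [0.3 0.9 0.2] grip 34.2
[466, -342, 200] -> tool [   0.6    1.9 -102.4] rows 2.5
```

View pics/s4_v.png

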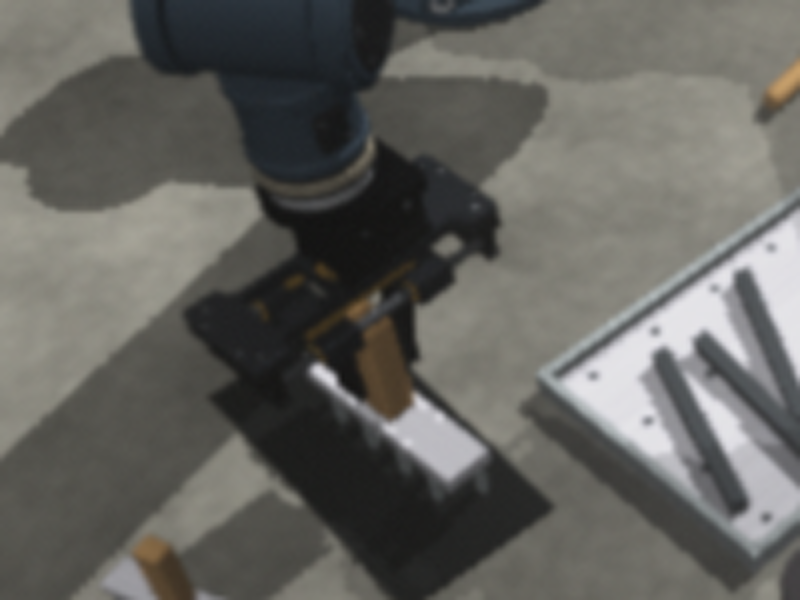

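Fingers straddle the handle and are still closing. I'll close fully and lift.

Emit:
step_arm(
  slide=[
    [0,0,0],
    [0,0,0],
    [0,0,0],
    [0,0,0],
    [0,0,0],
    [0,0,0],
  ],
  twist=[0,0,0,0,0,0],
)

```text
time: 10.1
position: [0.4651, -0.3402, 0.0975]
tool_rot: [0.997, 0.08, -0.0, 0.0]
ft_force: [-0.3, 0.3, -1.0]
grip_width: 0.0239
```

Emit:
step_arm(
  slide=[
    [0,0,-10],
    [0,0,-20],
    [0,0,-20],
    [0,0,-20],
    [0,0,-20],
    [0,0,-10],
    [0,0,0],
    [0,0,0],
  ],
  twist=[0,0,0,0,0,0,0,0],
)

```text
time: 10.77
position: [0.4649, -0.3398, 0.1976]
tool_rot: [0.997, 0.08, 0.0, -0.0]
ft_force: [-0.0, 0.1, -4.0]
grip_width: 0.0239
```

```bash
python3 - <<'E'
from h import *
plan([466,-342,200])
c=shot('scene','s5'); up('s5',(50,90,250,240),4)
up('s5',(0,0,512,384),1.5) if 0 else None
c=shot('top','t5'); up('t5',(170,140,330,270),4.8)
E
```

```text
t 10.7667 pos [ 464.9 -339.8  197.6] yaw 9.14 q [-0.83  0.51  1.6   0.    1.03  0.59] F [-0.   0.1 -4. ] grip 23.9
[466, -342, 200] -> tool [ 0.7  2.4 -2.4] rows 0.1
```

View pics/s5_v.png

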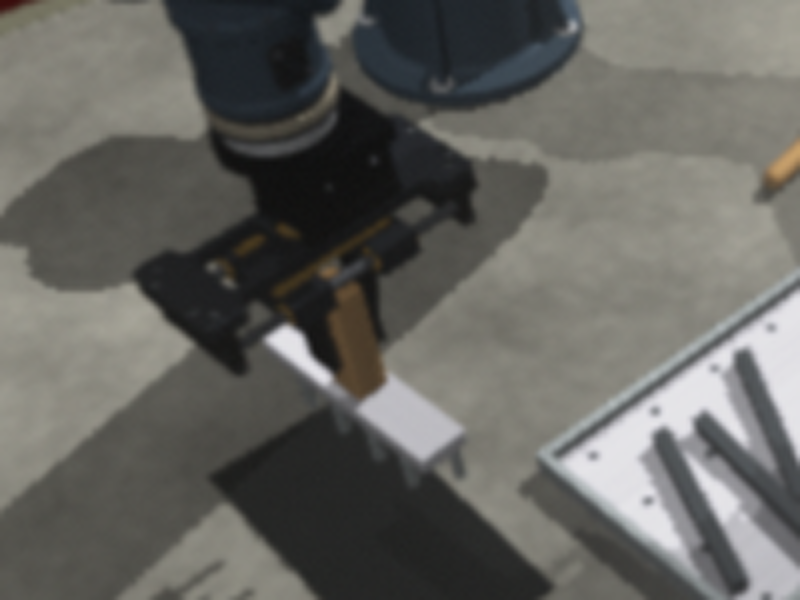

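View pics/t5_v.png

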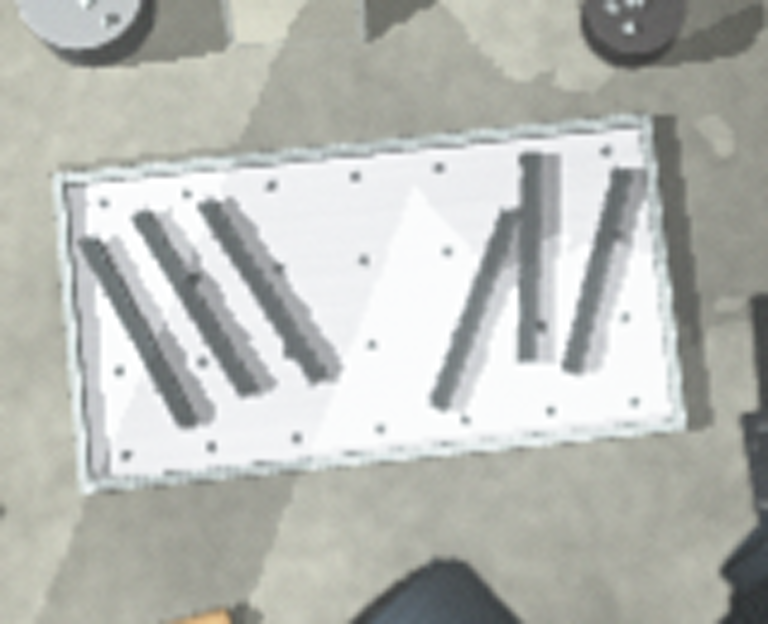

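```bash
cat > rods.py <<'E'
from meas import *
PC=np.array([569.9,-15.6]); PY=np.radians(6.0); RP=np.array([[np.cos(PY),np.sin(PY)],[-np.sin(PY),np.cos(PY)]])
def toplate(xy): return (np.atleast_2d(xy)-PC)@RP.T
def toworld(p): return np.atleast_2d(p)@RP+PC
def rods(tag,zt=0.022,th=110,show=True):
    c=load(tag); g=cv2.cvtColor(c['color'],cv2.COLOR_BGR2GRAY)
    pol=proj(c,np.c_[toworld([[103,203],[103,-203],[-103,-203],[-103,203]])/1000,[.01]*4]).astype(np.int32)
    m=np.zeros_like(g); cv2.fillPoly(m,[pol],255); m=((g<th)&(m>0)).astype(np.uint8)*255
    m=cv2.morphologyEx(m,cv2.MORPH_OPEN,np.ones((3,3),np.uint8))
    cs,_=cv2.findContours(m,cv2.RETR_EXTERNAL,cv2.CHAIN_APPROX_NONE)
    for k in cs:
        if cv2.contourArea(k)<40: continue
        w=onplane(c,k[:,0,:].astype(float),zt)[:,:2]*1000; p=toplate(w)
        (cx,cy),(a,b),an=cv2.minAreaRect(np.float32(p))
        if a<b: a,b=b,a; an+=90
        bx=cv2.boxPoints(cv2.minAreaRect(np.float32(p)))
        print('c',np.round([cx,cy],0),'size',np.round([a,b],0),'ang',round((an+90)%180-90,1),'x[%d,%d] y[%d,%d]'%(bx[:,0].min(),bx[:,0].max(),bx[:,1].min(),bx[:,1].max()))
    cv2.imwrite('pics/m.png',m)
E
python3 - <<'E'
from rods import *
rods('t5'); rods('t5',th=90)
E
python3 - <<'E'
from rods import *
c=load('t5'); g=cv2.cvtColor(c['color'],cv2.COLOR_BGR2GRAY)
pol=proj(c,np.c_[toworld([[103,203],[103,-203],[-103,-203],[-103,203]])/1000,[.01]*4]); print(pol)
print(g[200:216:2,190:230:2])
E
```

```text
[[184.75504426 178.84821292]
 [302.84491679 167.00167732]
 [309.51042192 226.95627688]
 [189.92001184 239.10325896]]
[[255 125 121 119 201 219 252 254 166 111 122 168 168 236 243 244 147 114
  120 170]
 [254 231 116 129 194 203 249 253 240 118 111 122 169 187 242 242 236 117
  113 130]
 [253 255 132 119 118 205 201 251 241 199 109 113 159 170 236 242 243 198
  113 116]
 [217 253 233 119 118 158 206 232 240 240 135 109 120 170 189 245 244 240
  135 114]
 [211 252 254 152 117 121 208 178 244 243 238 111 108 159 167 189 242 242
  235 116]
 [211 252 252 226 119 118 155 164 185 241 242 159 109 122 165 165 212 242
  243 197]
 [210 252 252 254 170 120 108 163 163 231 240 240 120 110 127 168 191 241
  240 236]
 [213 252 252 252 255 119 107 153 163 179 240 187 202 112 116 158 170 235
  242 238]]
```

```bash
sed -i 's/th=110/th=145/' rods.py; python3 - <<'E'
from rods import *
rods('t5',th=140)
plan([466,-342,200])
E
```

```text
c [ -3. 164.] size [146.  14.] ang 23.9 x[-72,66] y[127,199]
c [ 13. 121.] size [148.  16.] ang 25.0 x[-57,82] y[83,159]
c [15. 74.] size [147.  14.] ang 27.2 x[-53,83] y[34,113]
c [  25. -169.] size [100.  13.] ang -20.2 x[-23,74] y[-192,-145]
c [  50. -108.] size [89. 35.] ang -11.7 x[2,97] y[-134,-82]
t 10.8667 pos [ 464.3 -339.1  196.2] yaw 9.14 q [-0.83  0.52  1.6   0.    1.03  0.59] F [-0.9 -0.2 -4.7] grip 23.6
[466, -342, 200] -> tool [ 1.3  3.1 -3.8] rows 0.1
```

```bash
python3 - <<'E'
from rods import *
c=load('t5')
for n,q in dict(r1a=(432,402),r1b=(505,212),r1c=(462,408),r2a=(520,155),r2c=(522,360),r2d=(542,358),r3a=(640,172),r3b=(565,368)).items():
    print(n,np.round(toplate(onplane(c,np.array([q])/4.8+[170,140],.022)[:,:2]*1000),0))
# target waypoints in world: plate (0,-10)
for p in [(0,0),(0,-15),(0,140),(0,-140)]: print(p,np.round(toworld(p)))
E
```

```text
r1a [[-76. -38.]]
r1b [[  52. -102.]]
r1c [[-82. -58.]]
r2a [[  91. -117.]]
r2c [[ -53. -103.]]
r2d [[ -53. -117.]]
r3a [[  71. -200.]]
r3b [[ -61. -133.]]
(0, 0) [[570. -16.]]
(0, -15) [[571. -31.]]
(0, 140) [[555. 124.]]
(0, -140) [[ 585. -155.]]
```

Emit:
step_arm(
  slide=[
    [0,0,0],
    [0,0,0],
  ],
  twist=[3.1,0],
)

```text
time: 11.03
position: [0.4644, -0.3393, 0.1959]
tool_rot: [0.999, 0.052, -0.001, -0.001]
ft_force: [1.1, -0.8, -3.0]
grip_width: 0.0241
```

```bash
python3 - <<'E'
from rods import *
plan([570,-16,190],[570,-16,104])
E
```

```text
t 11.0333 pos [ 464.4 -339.3  195.9] yaw 5.98 q [-0.83  0.52  1.6   0.    1.03  0.64] F [ 1.1 -0.8 -3. ] grip 24.1
[570, -16, 190] -> tool [ 138.7 -310.6    5.9] rows 7.4
[570, -16, 104] -> tool [ 0.  0. 86.] rows 2.1
```

Emit:
step_arm(
  slide=[
    [6,-14,0],
    [13,-29,0],
    [13,-29,0],
    [13,-29,0],
    [13,-29,0],
    [13,-29,0],
    [13,-29,0],
    [13,-29,0],
    [13,-29,0],
    [13,-29,0],
    [10,-24,0],
    [5.7,-11.6,0],
    [0,0,0],
    [0,0,0],
    [0,0,0],
  ],
  twist=[0,0,0,0,0,0,0,0,0,0,0,0,0,0,0],
)

```text
time: 12.28
position: [0.5698, -0.0171, 0.1971]
tool_rot: [0.999, 0.053, -0.001, 0.0]
ft_force: [-0.2, 0.4, -3.5]
grip_width: 0.0234
```

```bash
python3 - <<'E'
from rods import *
plan([570,-16,190],[570,-16,104])
shot('top','t6'); up('t6',(150,130,350,270),4)
shot('scene','s6'); up('s6',(150,80,370,260),3.6)
E
```

```text
t 12.2833 pos [569.8 -17.1 197.1] yaw 6.05 q [-0.23  0.51  1.62 -0.    1.02  1.24] F [-0.2  0.4 -3.5] grip 23.4
[570, -16, 190] -> tool [ 0.3 -1.1  7.1] rows 0.2
[570, -16, 104] -> tool [ 0.  0. 86.] rows 2.1
```

View pics/s6_v.png

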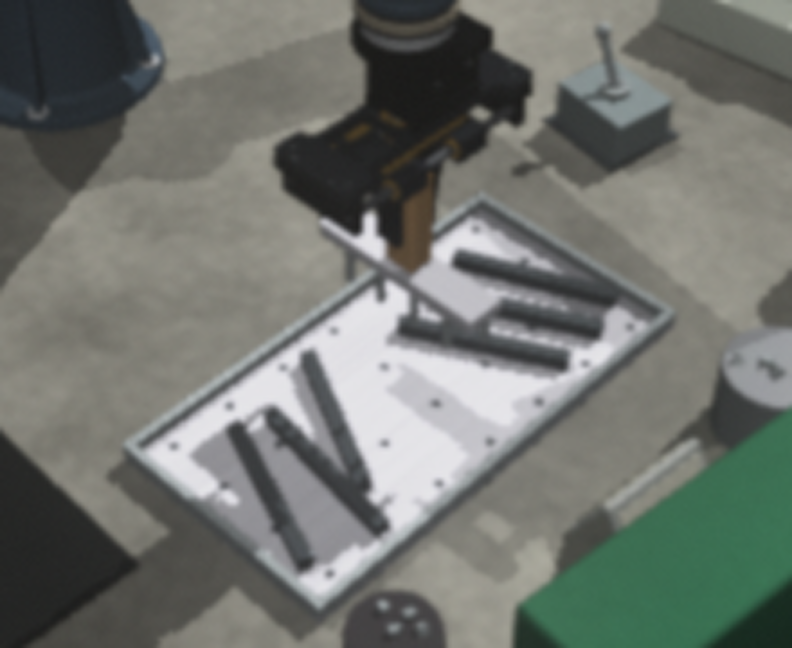

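View pics/t6_v.png

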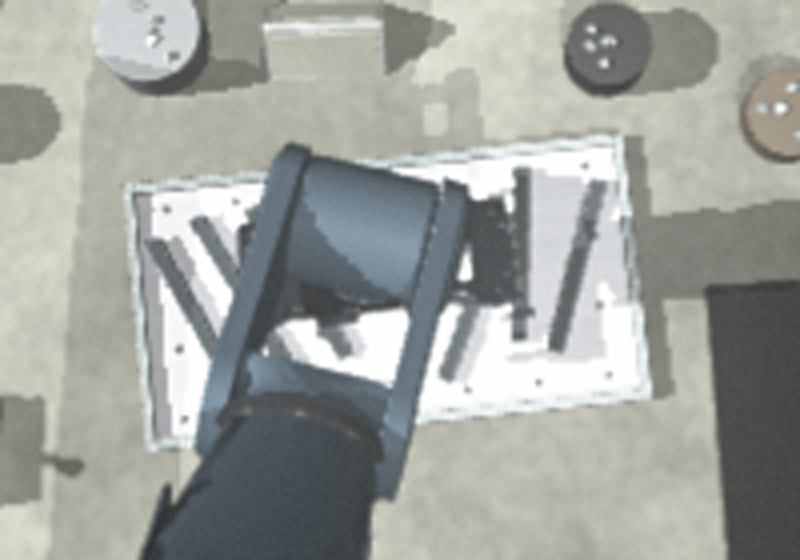

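The rake is upright, about over the gap. The rods are unchanged. I'll lower it in the gap.

Emit:
step_arm(
  slide=[
    [0,-1,15],
    [0,0,20],
    [0,0,20],
    [0,0,15],
    [0,0,10],
    [0,0,8],
    [0,0,4],
    [0,0,0],
    [0,0,0],
  ],
  twist=[0,0,0,0,0,0,0,0,0],
)

```text
time: 13.13
position: [0.5707, -0.016, 0.106]
tool_rot: [0.999, 0.052, 0.0, 0.0]
ft_force: [0.0, 0.5, -3.5]
grip_width: 0.0238
```

```bash
python3 - <<'E'
from rods import *
plan([555,124,104])
shot('scene','s7'); up('s7',(180,80,380,230),4)
E
```

```text
t 13.1333 pos [570.7 -16.  106. ] yaw 6.02 q [-0.22  0.64  1.68  0.    0.82  1.24] F [ 0.   0.5 -3.5] grip 23.8
[555, 124, 104] -> tool [  -1.  -140.8    2. ] rows 3.4
```

View pics/s7_v.png

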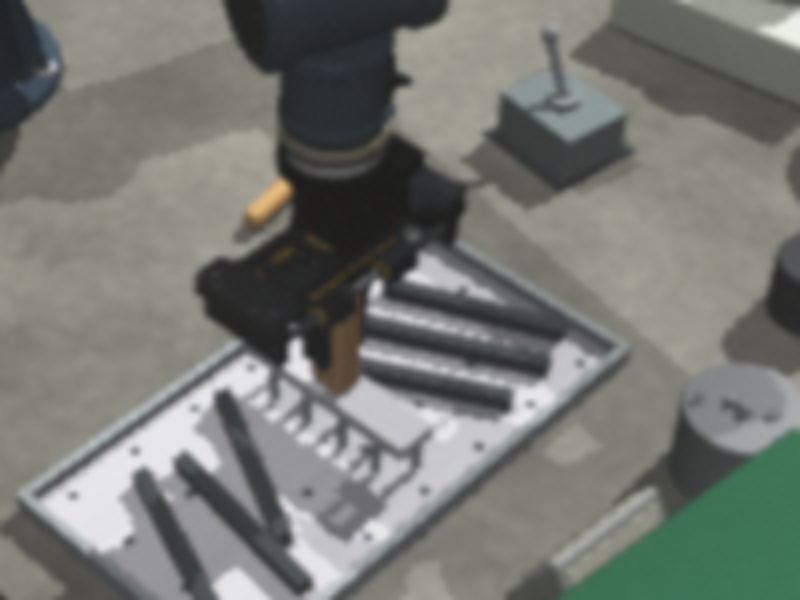

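Emit:
step_arm(
  slide=[
    [0,0,2],
    [0,-6,0],
    [0,-6,0],
    [0,-6,0],
    [0,-6,0],
    [0,-6,0],
    [0,-6,0],
    [0,-6,0],
    [0,-6,0],
    [0,-6,0],
    [0,-6,0],
    [0,-6,0],
    [0,-6,0],
    [0,-6,0],
    [0,-6,0],
    [0,-6,0],
    [0,-6,0],
  ],
  twist=[0,0,0,0,0,0,0,0,0,0,0,0,0,0,0,0,0],
)

```text
time: 14.6
position: [0.5601, 0.0803, 0.1035]
tool_rot: [0.999, 0.053, 0.0, 0.0]
ft_force: [-1.1, -1.3, -4.1]
grip_width: 0.0238
```

```bash
python3 - <<'E'
from rods import *
plan([555,124,104])
shot('scene','s8'); up('s8',(220,80,380,200),5)
print(toplate(state()[0][:2]))
E
```

```text
t 14.6 pos [560.1  80.3 103.5] yaw 6.04 q [-0.05  0.64  1.7  -0.    0.81  1.41] F [-1.1 -1.3 -4.1] grip 23.8
[555, 124, 104] -> tool [ -0.5 -44.   -0.5] rows 1.1
[[9.04284963e-02 9.76687573e+01]]
```

View pics/s8_v.png

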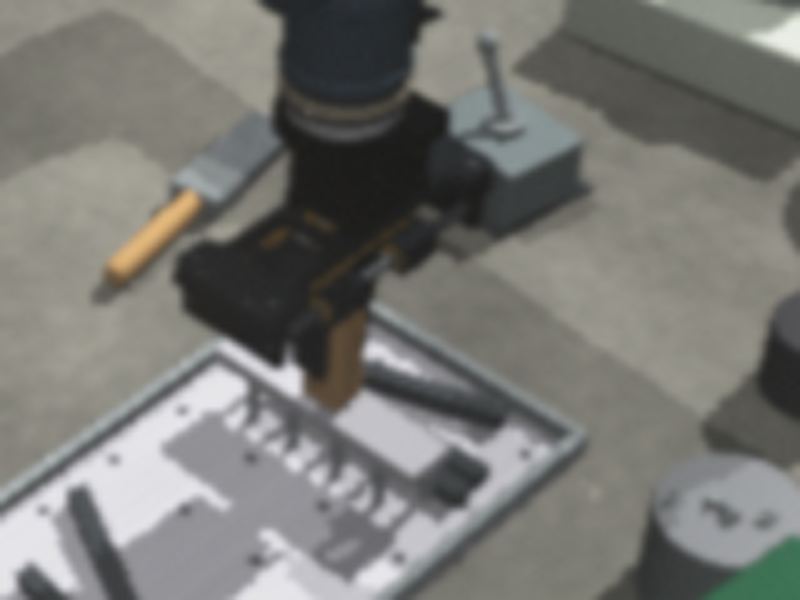

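Emit:
step_arm(
  slide=[
    [0,-6,0],
    [0,-6,0],
    [0,-6,0],
    [0,-6,0],
    [0,-6,0],
    [0,-4,0],
    [0,-3,0],
    [0,-3,0],
    [0,0,0],
  ],
  twist=[0,0,0,0,0,0,0,0,0],
)

```text
time: 15.4
position: [0.5558, 0.1204, 0.1035]
tool_rot: [0.999, 0.053, -0.0, -0.0]
ft_force: [-0.7, 0.4, -2.8]
grip_width: 0.0238
```

Emit:
step_arm(
  slide=[
    [0,-2,0],
    [0,-2,0],
    [0,-2,0],
    [0,0,0],
  ],
  twist=[0,0,0,0],
)

```text
time: 15.73
position: [0.5553, 0.1259, 0.1035]
tool_rot: [0.999, 0.053, 0.0, -0.0]
ft_force: [-0.9, 0.1, -3.2]
grip_width: 0.0236
```

```bash
python3 - <<'E'
from rods import *
plan([555,124,104])
shot('scene','s9'); up('s9',(220,60,380,180),5)
print(toplate(state()[0][:2]))
E
```

```text
t 15.7333 pos [555.3 125.9 103.5] yaw 6.03 q [0.03 0.64 1.69 0.   0.81 1.49] F [-0.9  0.1 -3.2] grip 23.6
[555, 124, 104] -> tool [-0.5  1.8 -0.5] rows 0.0
[[  0.26788438 142.21365697]]
```

View pics/s9_v.png

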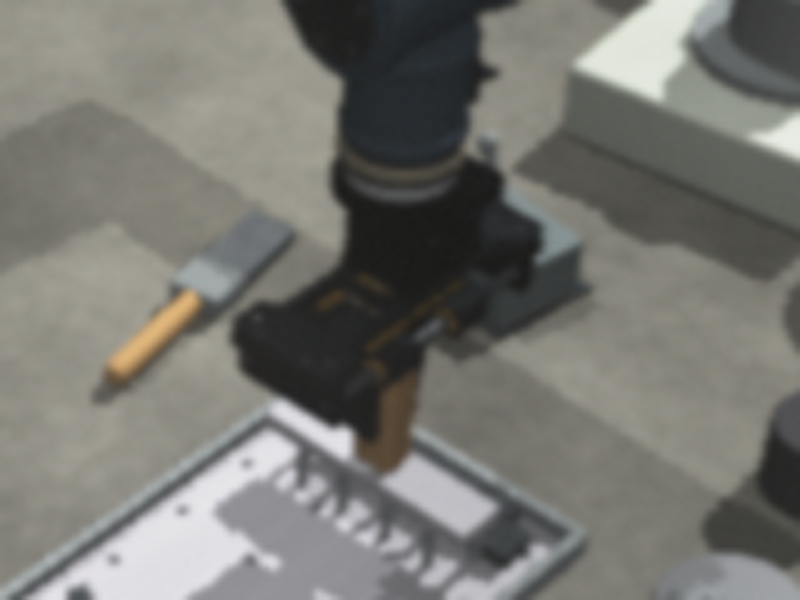

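Emit:
step_arm(
  slide=[
    [0,-1.5,0],
    [0,-1.5,0],
    [0,0,0],
  ],
  twist=[0,0,0],
)

```text
time: 16.03
position: [0.555, 0.1288, 0.1035]
tool_rot: [0.999, 0.053, 0.0, -0.0]
ft_force: [-0.5, -0.5, -3.6]
grip_width: 0.0235
```

Emit:
step_arm(
  slide=[
    [0,-1,0],
    [0,-1,0],
    [0,0,0],
  ],
  twist=[0,0,0],
)

```text
time: 16.28
position: [0.5548, 0.1307, 0.1036]
tool_rot: [0.999, 0.053, 0.0, -0.0]
ft_force: [0.7, -1.6, -3.8]
grip_width: 0.0239
```

Emit:
step_arm(
  slide=[
    [0,-1,0],
    [0,0,0],
  ],
  twist=[0,0],
)

```text
time: 16.45
position: [0.5548, 0.1312, 0.1036]
tool_rot: [0.999, 0.053, 0.0, 0.0]
ft_force: [-0.5, -2.8, -3.6]
grip_width: 0.0239
```

Emit:
step_arm(
  slide=[
    [0,-1,0],
    [0,0,0],
    [0,4,0],
    [0,8,0],
    [0,12,0],
    [0,0,-15],
    [0,0,-25],
    [0,0,-25],
    [0,20,-15],
    [0,30,0],
    [0,30,0],
    [0,30,0],
    [0,16,0],
    [0,0,0],
    [0,0,0],
  ],
  twist=[0,0,0,0,0,0,0,0,0,0,0,0,0,0,0],
)

```text
time: 17.7
position: [0.5702, -0.018, 0.1834]
tool_rot: [0.999, 0.051, -0.0, -0.0]
ft_force: [-0.3, 0.2, -3.4]
grip_width: 0.0239
```

```bash
python3 - <<'E'
from rods import *
plan([570,-16,104]); print(toplate(state()[0][:2]))
shot('top','t10'); up('t10',(150,130,350,270),4)
shot('scene','s10'); up('s10',(170,80,370,240),4)
E
```

```text
t 17.7 pos [570.2 -18.  183.4] yaw 5.85 q [-0.23  0.53  1.63  0.    0.99  1.24] F [-0.3  0.2 -3.4] grip 23.9
[570, -16, 104] -> tool [ 0.1 -2.1 79.4] rows 1.9
[[-0.00576483 -2.45962229]]
```

View pics/s10_v.png

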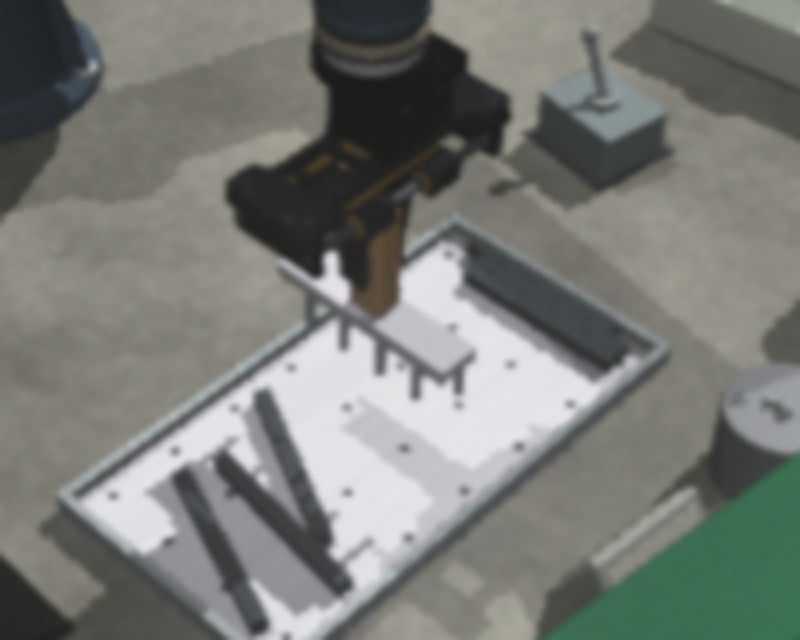

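View pics/t10_v.png

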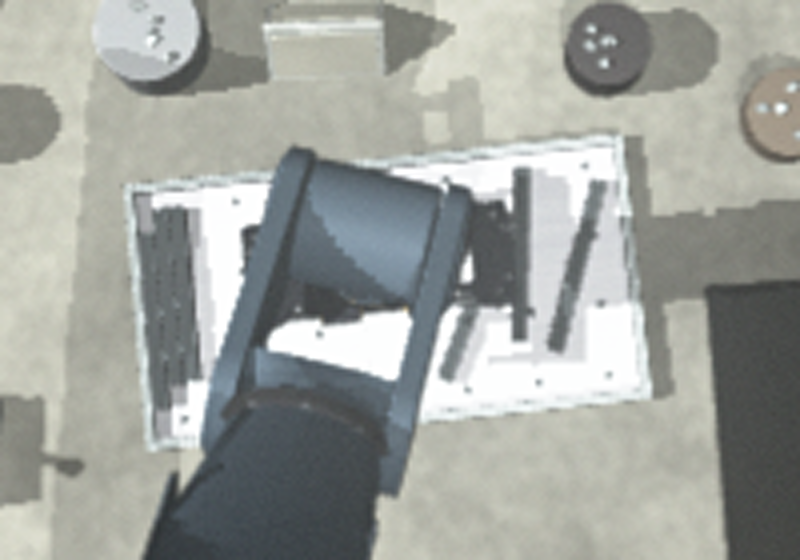

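The left row is packed tight against the left rim. Now the right half.

Emit:
step_arm(
  slide=[
    [-6,-6,10],
    [0,0,20],
    [0,0,20],
    [0,0,15],
    [0,0,10],
    [0,0,5],
    [0,0,0],
    [0,6,0],
    [0,6,0],
    [0,6,0],
    [0,6,0],
    [0,6,0],
    [0,6,0],
    [0,6,0],
    [0,6,0],
    [0,6,0],
    [0,6,0],
  ],
  twist=[0,0,0,0,0,0,0,0,0,0,0,0,0,0,0,0,0],
)

```text
time: 19.22
position: [0.5701, -0.0716, 0.1035]
tool_rot: [0.999, 0.053, -0.0, -0.0]
ft_force: [-0.3, 0.4, -3.6]
grip_width: 0.0239
```

```bash
python3 - <<'E'
from rods import *
plan([570,-16,104]); print(toplate(state()[0][:2]))
shot('scene','s11'); up('s11',(140,80,340,240),4)
shot('top','t11'); up('t11',(150,130,350,270),4)
E
```

```text
t 19.2167 pos [570.1 -71.6 103.5] yaw 6.03 q [-0.32  0.65  1.67  0.    0.82  1.15] F [-0.3  0.4 -3.6] grip 23.9
[570, -16, 104] -> tool [  5.8 -55.3  -0.5] rows 1.3
[[ -5.69939157 -55.66446401]]
```

View pics/s11_v.png

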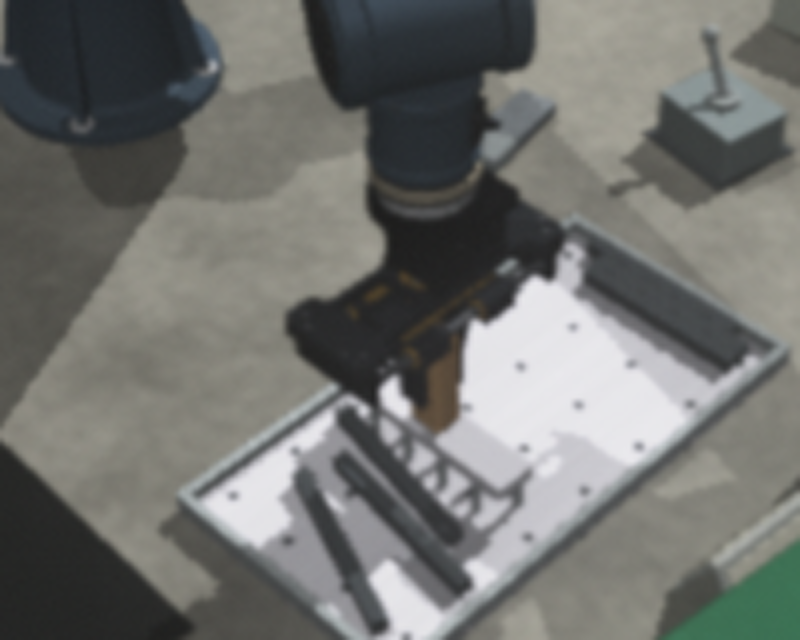

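View pics/t11_v.png

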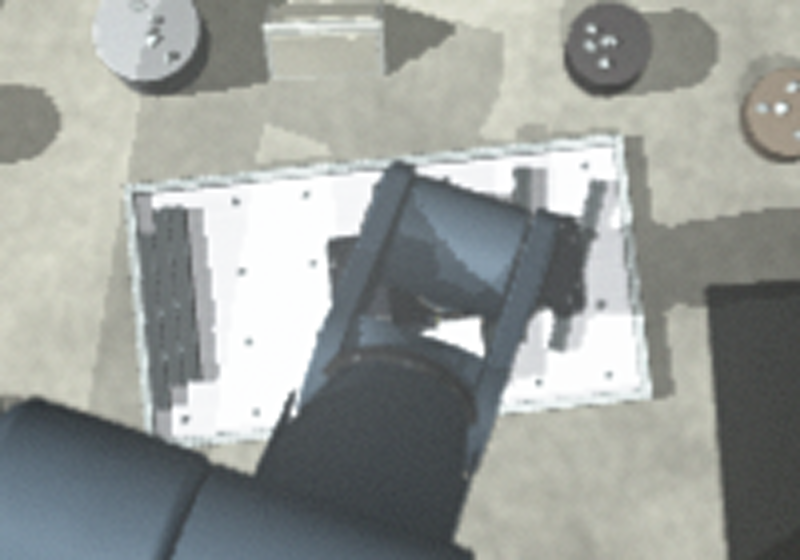

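Pushing works. I'll continue toward the right rim.

Emit:
step_arm(
  slide=[
    [0,6,0],
    [0,6,0],
    [0,6,0],
    [0,6,0],
    [0,6,0],
    [0,6,0],
    [0,6,0],
    [0,6,0],
    [0,6,0],
    [0,6,0],
  ],
  twist=[0,0,0,0,0,0,0,0,0,0],
)

```text
time: 20.15
position: [0.5763, -0.1312, 0.1035]
tool_rot: [0.999, 0.053, -0.0, -0.0]
ft_force: [-0.4, 1.8, -3.3]
grip_width: 0.0236
```

```bash
python3 - <<'E'
from rods import *
plan([570,-16,104]); print(toplate(state()[0][:2]))
shot('scene','s12'); up('s12',(140,100,340,260),4)
E
```

```text
t 20.15 pos [ 576.3 -131.2  103.5] yaw 6.03 q [-0.41  0.66  1.63  0.    0.85  1.05] F [-0.4  1.8 -3.3] grip 23.6
[570, -16, 104] -> tool [   5.8 -115.2   -0.5] rows 2.8
[[  -5.67118902 -115.60699086]]
```

View pics/s12_v.png

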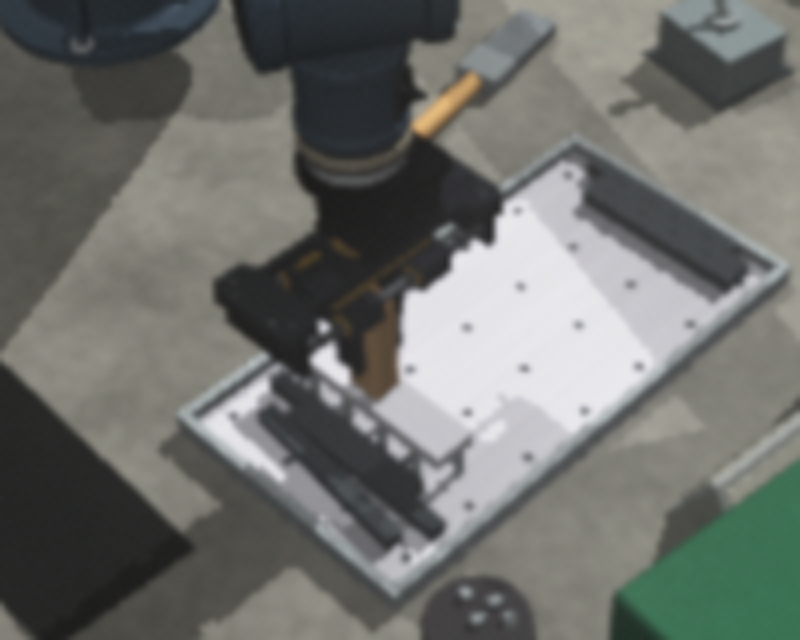

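Emit:
step_arm(
  slide=[
    [0,5,0],
    [0,5,0],
    [0,5,0],
    [0,4,0],
    [0,3,0],
    [0,2,0],
    [0,2,0],
    [0,0,0],
  ],
  twist=[0,0,0,0,0,0,0,0],
)

```text
time: 20.87
position: [0.5792, -0.1569, 0.1036]
tool_rot: [0.999, 0.053, 0.0, 0.0]
ft_force: [-0.8, 0.5, -3.5]
grip_width: 0.0235
```

Emit:
step_arm(
  slide=[
    [0,2,0],
    [0,1,0],
    [0,0,0],
  ],
  twist=[0,0,0],
)

```text
time: 21.12
position: [0.5794, -0.1596, 0.1036]
tool_rot: [0.999, 0.053, -0.0, 0.0]
ft_force: [0.6, 0.5, -3.8]
grip_width: 0.0238
```

Emit:
step_arm(
  slide=[
    [0,1,0],
    [0,1,0],
    [0,0,0],
  ],
  twist=[0,0,0],
)

```text
time: 21.37
position: [0.5797, -0.1616, 0.1035]
tool_rot: [0.999, 0.053, -0.0, 0.0]
ft_force: [-1.5, 0.7, -3.2]
grip_width: 0.0237
```

```bash
python3 - <<'E'
from rods import *
plan([570,-16,104]); print(toplate(state()[0][:2]))
shot('scene','s13'); up('s13',(140,100,340,260),4)
E
```

```text
t 21.3667 pos [ 579.7 -161.6  103.5] yaw 6.04 q [-0.46  0.68  1.6  -0.    0.86  1.01] F [-1.5  0.7 -3.2] grip 23.7
[570, -16, 104] -> tool [   5.7 -145.8   -0.5] rows 3.5
[[  -5.55287757 -146.21813592]]
```

View pics/s13_v.png

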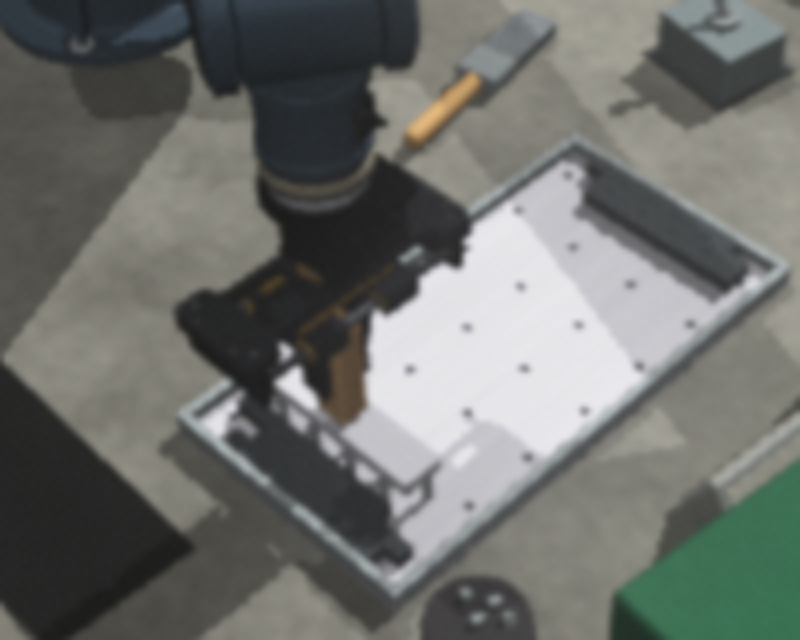

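Emit:
step_arm(
  slide=[
    [0,1,0],
    [0,1,0],
    [0,0,0],
  ],
  twist=[0,0,0],
)

```text
time: 21.67
position: [0.5796, -0.1624, 0.1034]
tool_rot: [0.999, 0.052, -0.0, -0.001]
ft_force: [0.2, 4.4, -2.6]
grip_width: 0.024
```

Emit:
step_arm(
  slide=[
    [0,1,0],
    [0,0,0],
  ],
  twist=[0,0],
)

```text
time: 21.83
position: [0.5794, -0.1627, 0.1033]
tool_rot: [0.999, 0.052, -0.001, -0.002]
ft_force: [0.9, 7.1, -2.9]
grip_width: 0.0236
```

Emit:
step_arm(
  slide=[
    [0,1,0],
    [0,0,0],
  ],
  twist=[0,0],
)

```text
time: 22.0
position: [0.5793, -0.1628, 0.1032]
tool_rot: [0.999, 0.052, -0.001, -0.003]
ft_force: [0.6, 9.1, -3.0]
grip_width: 0.0236
```

Packed against the rim: the force rises to 9 N. I'll back off, lift and look.

Emit:
step_arm(
  slide=[
    [0,-5,0],
    [0,-10,0],
    [0,-12,0],
    [0,0,-15],
    [0,0,-25],
    [0,0,-25],
    [0,-20,-25],
    [0,-30,0],
    [0,-30,0],
    [0,-10,0],
    [0,0,0],
    [0,0,0],
  ],
  twist=[0,0,0,0,0,0,0,0,0,0,0,0],
)

```text
time: 23.0
position: [0.5677, -0.0484, 0.1937]
tool_rot: [0.999, 0.054, 0.0, 0.001]
ft_force: [-0.1, -0.5, -3.9]
grip_width: 0.024
```

```bash
python3 - <<'E'
from rods import *
plan([456,-357,190]); print(toplate(state()[0][:2]))
shot('top','t14'); up('t14',(150,130,350,270),4)
shot('scene','s14'); up('s14',(140,100,340,260),4)
rods('t14',th=145)
E
```

```text
t 23.0 pos [567.7 -48.4 193.7] yaw 6.17 q [-0.28  0.51  1.62 -0.    1.01  1.18] F [-0.1 -0.5 -3.9] grip 24.0
[456, -357, 190] -> tool [-144.2  294.8    3.7] rows 7.1
[[ -5.62090458 -32.42955465]]
c [  4. 184.] size [169.  43.] ang -0.1 x[-79,88] y[162,205]
c [   1. -181.] size [169.  41.] ang 0.4 x[-83,86] y[-201,-159]
c [-0. -8.] size [268. 208.] ang 89.5 x[-105,105] y[-143,126]
```

View pics/s14_v.png

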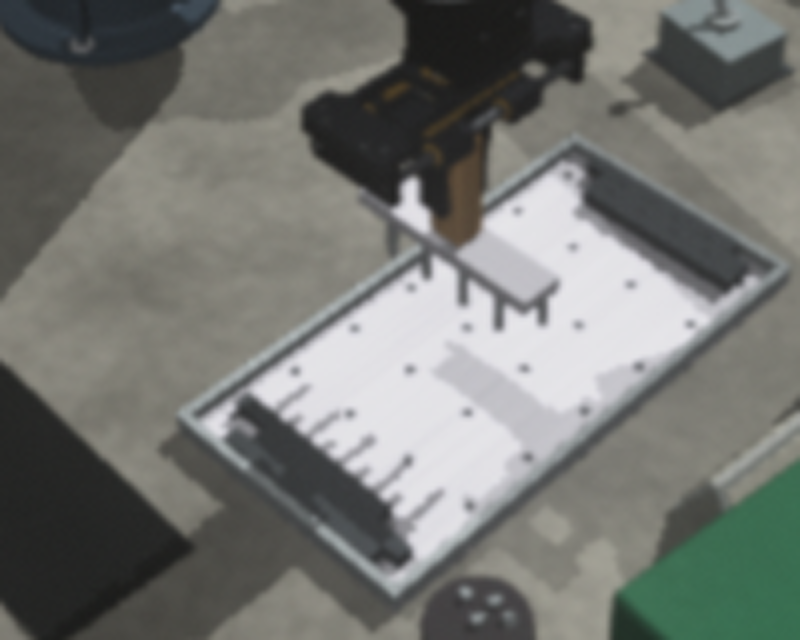

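View pics/t14_v.png

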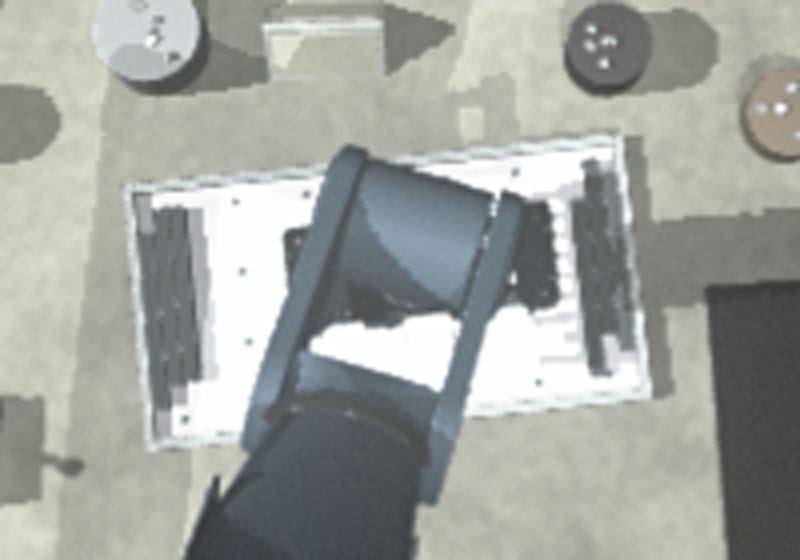

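Emit:
step_arm(
  slide=[
    [-6,12,0],
    [-12.8,26.2,0],
    [-12.8,26.2,0],
    [-12.8,26.2,0],
    [-12.8,26.2,0],
    [-12.8,26.2,0],
    [-12.8,26.2,0],
    [-12.8,26.2,0],
    [-12.8,26.2,0],
    [-12.8,26.2,0],
    [-12.8,26.2,0],
    [-10.2,20.8,0],
    [0,0,0],
    [0,0,0],
    [0,0,0],
  ],
  twist=[0,0,0,0,0,0,0,0,0,0,0,0,1.7,0,0],
)

```text
time: 24.35
position: [0.4541, -0.3585, 0.1931]
tool_rot: [0.999, 0.037, -0.0, -0.0]
ft_force: [-0.1, 0.1, -3.8]
grip_width: 0.0235
```

```bash
python3 - <<'E'
from rods import *
plan([456,-357,190],[456,-357,100])
shot('scene','s15'); up('s15',(50,90,250,240),4)
shot('top','t15'); up('t15',(150,130,350,270),4);rods('t15',th=145)
E
```

```text
t 24.35 pos [ 454.1 -358.5  193.1] yaw 4.24 q [-0.86  0.52  1.6  -0.    1.02  0.64] F [-0.1  0.1 -3.8] grip 23.5
[456, -357, 190] -> tool [ 2.  -1.4  3.1] rows 0.1
[456, -357, 100] -> tool [ 0.  0. 90.] rows 2.2
c [  6. 184.] size [166.  43.] ang 0.3 x[-76,88] y[161,205]
c [   3. -182.] size [180.  40.] ang 0.1 x[-86,93] y[-201,-161]
```

View pics/s15_v.png

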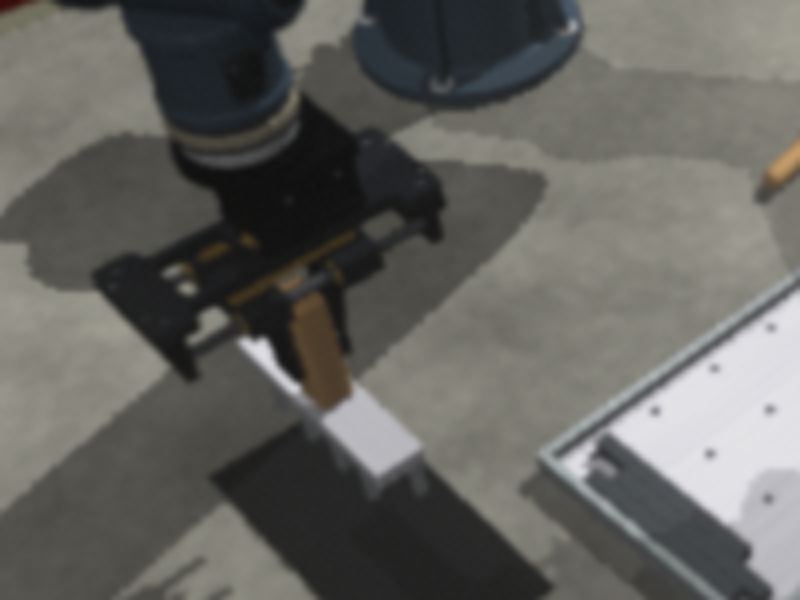

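Emit:
step_arm(
  slide=[
    [2,-1.4,15],
    [0,0,25],
    [0,0,25],
    [0,0,15],
    [0,0,8],
    [0,0,3],
    [0,0,1],
    [0,0,0],
    [0,0,0],
  ],
  twist=[0,0,0,0,0,0,0,0,0],
)

```text
time: 25.2
position: [0.458, -0.3565, 0.1027]
tool_rot: [0.999, 0.038, 0.001, 0.001]
ft_force: [0.3, 0.2, -2.7]
grip_width: 0.024
```

Emit:
step_arm(
  slide=[
    [0,0,1],
    [0,0,1],
    [0,0,0],
  ],
  twist=[0,0,0],
)

```text
time: 25.45
position: [0.4574, -0.356, 0.1]
tool_rot: [0.999, 0.038, 0.0, 0.0]
ft_force: [-0.1, -0.6, -3.8]
grip_width: 0.0235
```

Emit:
step_arm(
  slide=[
    [0,0,1],
    [0,0,0],
  ],
  twist=[0,0],
)

```text
time: 25.62
position: [0.4572, -0.3559, 0.0985]
tool_rot: [0.999, 0.038, -0.0, -0.0]
ft_force: [0.4, 0.3, -3.2]
grip_width: 0.0235
```

Emit:
step_arm(
  slide=[
    [0,0,1],
    [0,0,0.5],
    [0,0,0],
  ],
  twist=[0,0,0],
)

```text
time: 25.87
position: [0.4573, -0.356, 0.0977]
tool_rot: [0.999, 0.038, 0.0, 0.0]
ft_force: [-0.4, 0.9, 3.6]
grip_width: 0.0238
```

```bash
python3 - <<'E'
from rods import *
plan([456,-357,97])
E
```

```text
t 25.8667 pos [ 457.3 -356.    97.7] yaw 4.34 q [-0.85  0.66  1.66 -0.    0.82  0.64] F [-0.4  0.9  3.6] grip 23.8
[456, -357, 97] -> tool [-1.4  0.9  0.7] rows 0.0
```

Contact: Fz went from -3.5 to +3.6 at the original height. I'll release.

Emit:
step_arm(
  slide=[
    [0,0,0],
    [0,0,0],
    [0,0,0],
    [0,0,0],
    [0,0,0],
    [0,0,0],
    [0,0,0],
    [0,0,0],
    [0,0,0],
    [0,0,0],
    [0,0,0],
    [0,0,0],
  ],
  twist=[0,0,0,0,0,0,0,0,0,0,0,0],
  jaw=84,
)

```text
time: 26.87
position: [0.4573, -0.3559, 0.0971]
tool_rot: [0.999, 0.038, -0.0, 0.0]
ft_force: [-0.3, -0.1, 0.4]
grip_width: 0.0833
```

```bash
python3 - <<'E'
from rods import *
plan([456,-357,97])
shot('scene','s16'); up('s16',(50,110,250,260),4)
E
```

```text
t 26.8667 pos [ 457.3 -355.9   97.1] yaw 4.34 q [-0.85  0.66  1.66 -0.    0.81  0.64] F [-0.3 -0.1  0.4] grip 83.3
[456, -357, 97] -> tool [-1.4  1.   0.1] rows 0.0
```

View pics/s16_v.png

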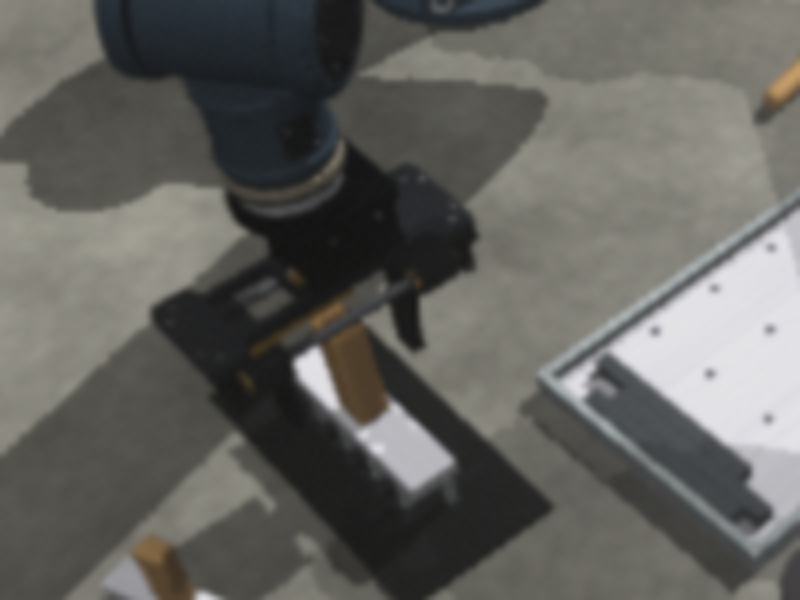

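Emit:
step_arm(
  slide=[
    [0,0,-8],
    [0,0,-20],
    [0,0,-30],
    [0,0,-30],
    [0,0,-30],
    [0,0,-22],
    [0,0,0],
    [0,0,0],
  ],
  twist=[0,0,0,0,0,0,0,0],
)

```text
time: 27.58
position: [0.4578, -0.3564, 0.2391]
tool_rot: [0.999, 0.038, 0.001, 0.002]
ft_force: [-1.2, 0.5, -0.6]
grip_width: 0.084
```

```bash
python3 - <<'E'
from rods import *
plan([530,0,240],[365,362,240],[365,362,97],[430,362,97],yaw=-2.7)
shot('top','t17');rods('t17',th=145)
E
```

```text
t 27.5833 pos [ 457.8 -356.4  239.1] yaw 4.35 q [-0.85  0.47  1.55 -0.    1.12  0.64] F [-1.2  0.5 -0.6] grip 84.0
[530, 0, 240] -> tool [  55.3 -359.4   -0.9] rows 8.6
[365, 362, 240] -> tool [-181.9 -353.8   -0. ] rows 8.5
[365, 362, 97] -> tool [  0.  -0. 143.] rows 3.4
[430, 362, 97] -> tool [64.9 -3.1 -0. ] rows 1.6
c [  6. 184.] size [166.  43.] ang 0.3 x[-76,88] y[161,205]
c [   3. -182.] size [180.  40.] ang 0.2 x[-86,93] y[-201,-161]
```

Emit:
step_arm(
  slide=[
    [0,0,0],
    [0,0,0],
    [5,-32.7,0],
    [5,-32.7,0],
    [5,-32.7,0],
    [5,-32.7,0],
    [5,-32.7,0],
    [5,-32.7,0],
    [5,-32.7,0],
    [5,-32.7,0],
    [5,-32.7,0],
    [5,-32.7,0],
    [5,-32.7,0],
    [0,0,0],
    [0,0,0],
  ],
  twist=[7,0,0,0,0,0,0,0,0,0,0,0,0,0,0],
  jaw=0,
)

```text
time: 28.88
position: [0.5281, 0.0026, 0.2358]
tool_rot: [1.0, -0.02, -0.001, -0.0]
ft_force: [-0.1, 0.6, 0.0]
grip_width: 0.0008
```

```bash
python3 - <<'E'
from rods import *
plan([365,362,240],[365,362,97])
c=shot('top','t18'); up('t18',(300,170,430,290),4.5)
c2=shot('scene','s18'); up('s18')
hd=None
E
```

```text
t 28.8833 pos [528.1   2.6 235.8] yaw -2.31 q [-0.21  0.4   1.68 -0.    1.06  1.4 ] F [-0.1  0.6  0. ] grip 0.8
[365, 362, 240] -> tool [-177.5 -352.5   -4.2] rows 8.5
[365, 362, 97] -> tool [  0.  -0. 143.] rows 3.4
```

View pics/s18_v.png

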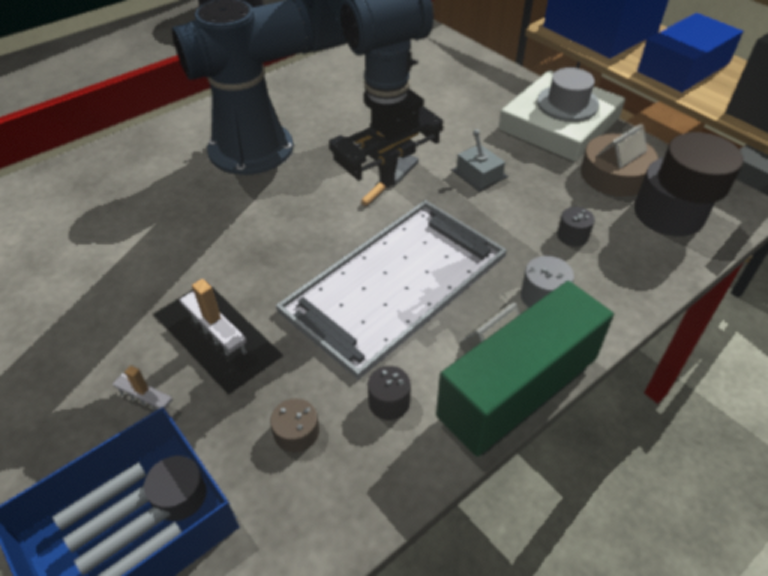

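View pics/t18_v.png

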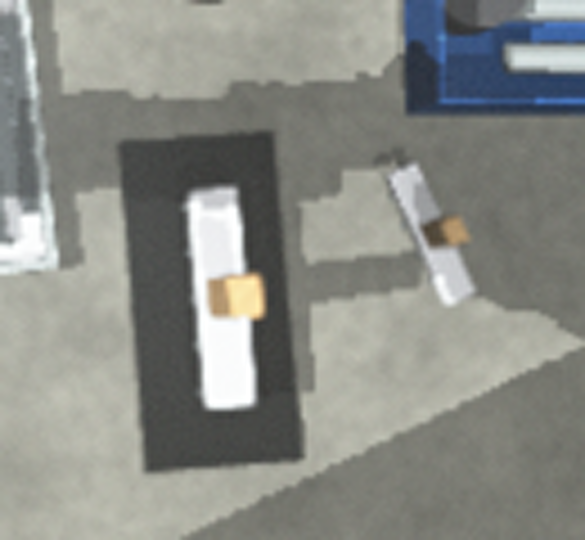

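Emit:
step_arm(
  slide=[
    [-14.8,-29.4,0],
    [-14.8,-29.4,0],
    [-14.8,-29.4,0],
    [-14.8,-29.4,0],
    [-14.8,-29.4,0],
    [-14.8,-29.4,0],
    [-14.8,-29.4,0],
    [-14.8,-29.4,0],
    [-14.8,-29.4,0],
    [-14.8,-29.4,0],
    [-14.8,-29.4,0],
    [-14.8,-29.4,0],
    [0,0,0],
    [0,0,0],
  ],
  twist=[0,0,0,0,0,0,0,0,0,0,0,0,0,0],
)

```text
time: 30.15
position: [0.3678, 0.3615, 0.2367]
tool_rot: [1.0, -0.022, -0.0, 0.0]
ft_force: [0.2, -0.2, 0.1]
grip_width: 0.0007
```

```bash
python3 - <<'E'
from rods import *
plan([362,362,240],[362,362,97],[428,362,97])
E
```

```text
t 30.15 pos [367.8 361.5 236.7] yaw -2.54 q [ 0.56  0.39  1.71 -0.    1.05  2.18] F [ 0.2 -0.2  0.1] grip 0.7
[362, 362, 240] -> tool [-5.9 -0.3 -3.3] rows 0.1
[362, 362, 97] -> tool [  0.  -0. 143.] rows 3.4
[428, 362, 97] -> tool [65.9 -2.9 -0. ] rows 1.6
```

Emit:
step_arm(
  slide=[
    [-6,0,20],
    [0,0,30],
    [0,0,30],
    [0,0,30],
    [0,0,20],
    [0,0,10],
    [0,0,0],
    [0,0,0],
  ],
  twist=[0,0,0,0,0,0,0,0],
)

```text
time: 30.82
position: [0.3628, 0.3609, 0.0971]
tool_rot: [1.0, -0.024, -0.0, 0.0]
ft_force: [1.0, -0.0, 0.5]
grip_width: 0.0002
```

Emit:
step_arm(
  slide=[
    [6,0,0],
    [6,0,0],
    [6,0,0],
    [6,0,0],
    [6,0,0],
    [6,0,0],
    [6,0,0],
    [6,0,0],
    [6,0,0],
    [4,0,0],
    [0,0,0],
  ],
  twist=[0,0,0,0,0,0,0,0,0,0,0],
)

```text
time: 31.73
position: [0.4212, 0.3592, 0.0971]
tool_rot: [1.0, -0.024, 0.001, -0.0]
ft_force: [-1.0, -0.3, 0.4]
grip_width: -0.0001
```

```bash
python3 - <<'E'
from rods import *
plan([428,362,97])
shot('scene','s19'); up('s19',(250,60,400,160),5)
E
```

```text
t 31.7333 pos [421.2 359.2  97.1] yaw -2.7 q [ 0.5   0.64  1.73 -0.    0.77  2.12] F [-1.  -0.3  0.4] grip -0.1
[428, 362, 97] -> tool [ 6.6 -3.1  0.1] rows 0.2
```

View pics/s19_v.png

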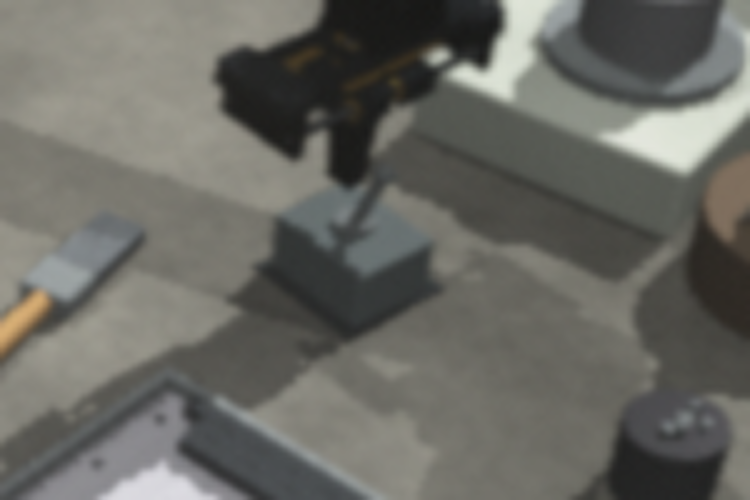

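The bat has snapped to +x. Its tip is at crop (385,175), which matches the predicted ON position of (383,176). I'll retreat and do the final check.

Emit:
step_arm(
  slide=[
    [-10,0,0],
    [-20,0,0],
    [-20,0,0],
    [0,0,-25],
    [0,0,-30],
    [0,0,-30],
    [0,0,-30],
    [0,0,-30],
    [0,0,0],
    [0,0,0],
    [0,0,0],
    [0,0,0],
  ],
  twist=[0,0,0,0,0,0,0,0,0,0,0,0],
)

```text
time: 32.78
position: [0.3683, 0.3608, 0.2406]
tool_rot: [1.0, -0.023, -0.002, 0.001]
ft_force: [0.1, -0.1, 0.6]
grip_width: 0.0005
```

```bash
python3 - <<'E'
from rods import *
plan([428,362,97])
shot('top','t20'); up('t20');rods('t20',th=145)
shot('scene','s20'); up('s20')
E
```

```text
t 32.7833 pos [368.3 360.8 240.6] yaw -2.65 q [0.56 0.38 1.7  0.   1.06 2.17] F [ 0.1 -0.1  0.6] grip 0.5
[428, 362, 97] -> tool [ 59.6  -4.  143.6] rows 3.4
c [  6. 184.] size [166.  42.] ang -0.1 x[-76,88] y[162,205]
c [   3. -182.] size [180.  40.] ang 0.2 x[-86,93] y[-201,-161]
```

View pics/t20_v.png

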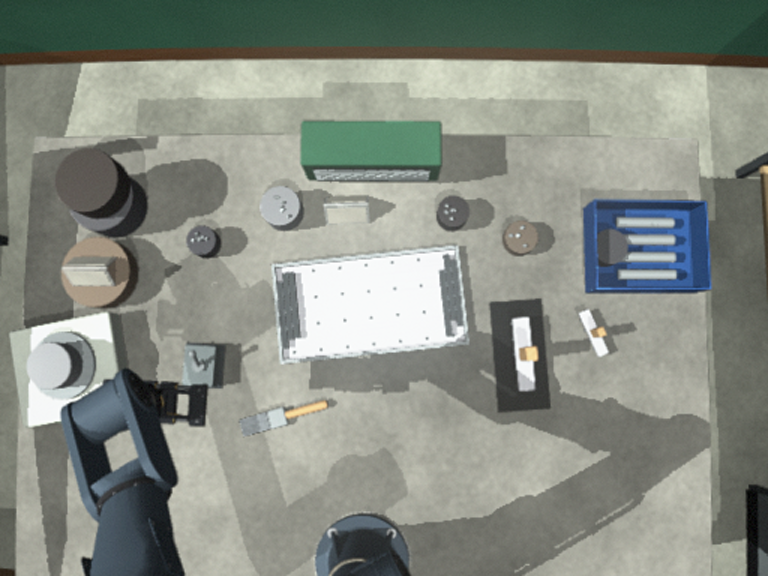

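View pics/s20_v.png

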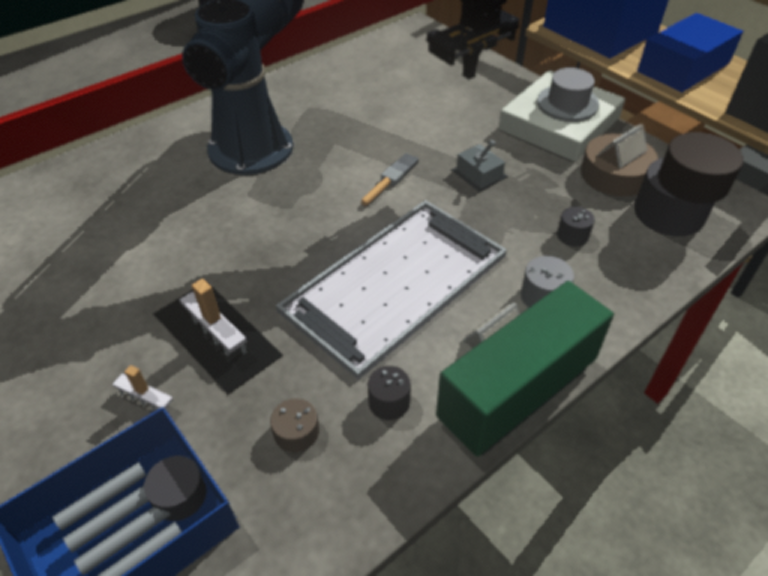

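Everything is in place: two packed rows, the rake upright mid-mat at (525,352), the toggle leaning to +x, and the bystanders unmoved. I'll hand in.

```bash
python3 -c "
from rig import robot
print(robot.hand_in())"
```

```text
the job is handed in; nothing more can be done
None
```

I switched the blower off and combed all six rods into two rows with the larger rake. Then I stood the rake back on its mat, switched the blower on and handed the job in at about 33 s. The hand-in gives no verdict.

Last camera checks before handing in:
- **Rods:** the left row spans y = 162 to 205 mm and the right row -161 to -201 mm in the plate frame. Both are within about 0.3° of parallel to the rims. The top-view masks merge each row into one block, so I measured the rows, not each rod separately.
- **Rake:** it stands upright and released, close to the mat centre. The tool was at (457, -356) mm at release and I measured the mat centre at (456, -357) mm.
- **Toggle:** the bat leans to +x, matching the predicted ON position to within a pixel.
- **Surroundings:** the samples and card holder look unmoved in the before and after views, and the arm stands clear of everything.

No check failed or disagreed. I saw no knocked rod and no slackening of the grip.

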